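Set up presentation cups on plinths in the bonding jig

ROBOT

A 6-joint arm with a two-finger parallel gripper is mounted at the origin on a cart in front of the work surface, level with it; the furniture and walls round the work are solid. World frame = base frame: x ahead of the robot, y to its left, z up, the work surface at z = 0. Lengths are in mm, angles in rad, forces in N, time in s.
With the tool pointing down it reaches from about 350 to 975 mm from the base axis. Payload 7.1 kg.
Tool frame: the origin (TCP) lies at the very end of the fingers, on their centre line; the grasp point (between the pads) lies 19 mm behind it (ctrl.grip_depth is the distance from the TCP to the grasp point, in mm); x points along the fingers, z is the direction in which the jaws open and shut, and the axes are right-handed (so a half turn about x gives the same grasp; the last joint's range is limited). The gripper opens to 88 mm and grips with 3 to 60 N. Pads are 20 mm wide; open, the fingers measure 115 mm over their backs; the gripper's body (75 mm by 178 mm) begins 61 mm behind the grasp point.
Start: joints at [-1.175, 0.423, 1.63, -0, 1.089, -0.019], TCP at [251.895, -571.974, 222.675] pointing down, gripper open.
Joint ranges: [-3, 3], [-0.9, 2.11], [0.09, 2.58], [-1.31, 4.45], [0.11, 2.69], [-2.54, 2.54]. Speed limits (rad/s): [2.39, 2.39, 3.01, 3.14, 3.14, 3.14].

INTERFACE

Orientations are given as a rotation vector (axis times angle).
In Python, from workcell import ctrl gives the robot as it stands. The module is installed in compiled form; this text tells all that it offers.
- The arm moves only by the tool send_rows, never from a script. Its argument "rows" is a list of rows, each a list of 4 numbers: the shift along the tool's x, y, z in mm, then the turn about the tool's x in rad. In form: [[x, y, z, turn], ...]. A call has 1 to 10 rows; each row shifts and turns the pose as measured when the row begins, along the tool's axes as they then stand; what a row does not reach is not made up. A row lasts 1/12 s, in which the tool goes at most 41.7 mm and 7.16 degrees, less where a joint would pass 70% of its speed; a pose out of reach is approached as far as the arm can. A call with a gripper value outside its range is refused whole. "fingers" is the opening, from 0 (shut) to 1 (fully open), set as the call begins (left out, the last holds). The fingers move at their own pace and stop on an object; the grip force is fixed at half the most. Time passes only in rows, so rows that do not move let the fingers close. It gives the time, the measured TCP pose, the force and the opening at its end, in the units of the state.
- ctrl.get_obs(): the state, without advancing time (a new reading comes with each control period).
- ctrl.get_image(name): name is "scene" or "top"; returns a dict with "img" (480x640x3 uint8, red, green, blue), "depth" (480x640 float32, mm along the optical axis (not along the pixel's ray), 0 where there is no reading), "mtx" (3x3 intrinsics, pixels), "world_from_camera" (4x4, takes a point from camera to world coordinates). Camera axes: x right, y down, z forward; pixel columns grow to the right and rows downward; lengths in mm; the calibration is good to about 2 mm. A picture is of the moment at which its call begins.
- ctrl.close_job(): hands the job in, once; it reports no verdict.
The state is a dict: "t": time; "qpos": joint angles; "qvel": joint speeds; "joint_torque": joint torques, N m; "ee_pos": TCP position; "orientation": TCP orientation; "ft_force": force on the tool from outside, world axes, zero at the start; "moment": the same for the moment, N m; "width": finger opening in mm.
Only numpy, scipy, OpenCV 4.12 (cv2) and the standard library are available. Lean on these libraries where they do the work, as an engineer would, in place of code of your own. Each camera call takes 0.05 s, during which the arm holds its last target.

TASK

Set up the awards for bonding: first fit the end stop into the keyed slot of the jig, turned so that its key drops fully home. Then load every plinth into the jig in one row without gaps, pushed flat against the back rail and along it against the stop, each against the next. Then stand one of the top-heavy cups upright in the middle of every plinth, letting go gently so that it stays standing still; leave a spare cup standing where it is, never let a cup fall over, and leave the other tools where they lie.

Things in the scene. Friction and masses are not known exactly. Their poses are not given: they have to be found in the camera images.
- jig: plywood bonding jig, fixed to the bench, 130 mm (its x) by 320 mm (its y), flat top 22 mm above the bench; origin in the middle of its underside, z up. An aluminium back rail 18 mm wide and 16 mm high runs on the top along y, at the far side, its front face 45 mm from the middle towards +x. A keyed slot lies near its -y end, the robot's right
- jig_slot (a point): middle of the mouth of the keyed slot, level with the jig's top; the slot is 48.5 mm long in the jig's x by 22.5 mm in its y and 16 mm deep, with a small chamfer; axes as the jig's
- jig_corner (a point): point on the jig's top where the rail's front face meets the plinth-side face of the end stop once that is seated; axes as the jig's: the row of plinths runs from here along +y, in front of the rail (-x). The plinth centres belong 30 mm in front of the rail, 30, 90 and 150 mm from this point along y
- stop_c (a point): removable end stop: dark steel block 58 mm (its x) by 26 mm (y) by 30 mm high on a flat key 46 (x) by 20 (y) by 13 mm high; 0.3 kg, found standing on its key. The point lies half-way up, 21.5 mm above the underside; z up. Grip the block, across y. Fits the slot either way round; seated, the block rests on the jig's top, the key 13 mm down in the slot, this point 8.5 mm above the top
- plinth1_c (a point): dark wood trophy plinth: square foot 60 x 60 mm, 18 mm high, with a 50 x 50 mm step 8 mm high on it (26 mm in all), and a round bonding pad 37 mm across in the middle of the top; 0.12 kg. The point lies at its centre, 13 mm above the underside; x and y run square to its sides. All plinths are alike; two or three are there
- plinth2_c (a point): dark wood trophy plinth: square foot 60 x 60 mm, 18 mm high, with a 50 x 50 mm step 8 mm high on it (26 mm in all), and a round bonding pad 37 mm across in the middle of the top; 0.12 kg. The point lies at its centre, 13 mm above the underside; x and y run square to its sides. All plinths are alike; two or three are there
- plinth3_c (a point): dark wood trophy plinth: square foot 60 x 60 mm, 18 mm high, with a 50 x 50 mm step 8 mm high on it (26 mm in all), and a round bonding pad 37 mm across in the middle of the top; 0.12 kg. The point lies at its centre, 13 mm above the underside; x and y run square to its sides. All plinths are alike; two or three are there
- cup1_c (a point): pewter cup on a thin stem and a small round foot, 112 mm high and top-heavy (mass centre about 82 mm up, foot 31 mm across, mass 0.22 kg). Straight-sided bowl 56 mm across from 74 mm above the foot up to the rim, where it can be gripped. The point lies on its axis half-way up, 56 mm above the underside; z is up along the axis; round, so its yaw does not matter
- cup2_c (a point): pewter cup on a thin stem and a small round foot, 112 mm high and top-heavy (mass centre about 82 mm up, foot 31 mm across, mass 0.22 kg). Straight-sided bowl 56 mm across from 74 mm above the foot up to the rim, where it can be gripped. The point lies on its axis half-way up, 56 mm above the underside; z is up along the axis; round, so its yaw does not matter
- cup3_c (a point): pewter cup on a thin stem and a small round foot, 112 mm high and top-heavy (mass centre about 82 mm up, foot 31 mm across, mass 0.22 kg). Straight-sided bowl 56 mm across from 74 mm above the foot up to the rim, where it can be gripped. The point lies on its axis half-way up, 56 mm above the underside; z is up along the axis; round, so its yaw does not matter
- cup1: the same cup, with its origin in the middle of its underside
- cup2: the same cup, with its origin in the middle of its underside
- cup3: the same cup, with its origin in the middle of its underside
- pliers_round: round-nose pliers 126 x 67 x 12 mm lying loose to the right of the jig, a bystander; origin in the middle of the underside
- cutters_side: side cutters 107 x 61 x 12 mm lying loose to the right of the jig, a bystander; origin in the middle of the underside
- tape_black: roll of black tape, 60 mm across and 18 mm high, lying loose to the left of the jig, a bystander; origin in the middle of the underside
Things that resemble listed ones, but are neither listed nor needed, are in the scene too. Leave any blue look-alike of the cup3 alone.

How it is judged:
By the outcome, as a careful person would: the job done as asked, in the order asked, and still so for the second after the job is handed in, with the robot touching nothing.
Of plinth1, plinth2, plinth3 only 2 to 3 are there at a start; the rules pass over those that are not, and their reading is None.
At some moment in a run one of stop, plinth1, plinth2, plinth3 may be knocked a few centimetres aside while the robot is not near it.
It also fails if it takes over 210 s, if anything falls off the work surface, if the arm or the gripper's body presses on something with over 40 N, if the wrist force passes 120 N, or if a joint passes its speed limit or range.

## Working session

There is one attempt and no reset: what is moved stays moved. The work goes in short steps, Python scripts to look and compute and a tool call to move; the robot and the scene stay as the last step left them, time stands still between calls to the robot, and variables do not carry over. Pictures are saved under pics/ and viewed, and the job is handed in when it is done.

Besides the shell and the picture viewer there is one more tool, called as name([rows], argument=value, ...), one row to a line, values as JSON. send_rows: Moves the arm, as the interface text tells. Its arguments: {"type":"object","properties":{"rows":{"type":"array"},"fingers":{"type":"number"}},"required":["rows"]}

```bash
mkdir -p pics
cat > h.py <<'E'
from workcell import ctrl
import numpy as np, cv2
def grab(name,out=None):
    d=ctrl.get_image(name)
    if out: cv2.imwrite(out,cv2.cvtColor(d['img'],cv2.COLOR_RGB2BGR))
    np.savez('last_%s.npz'%name,**d)
    return d
def w(d):
    K=d['mtx'];T=d['world_from_camera'];z=d['depth'].astype(float)
    v,u=np.indices(z.shape)
    P=np.stack([(u-K[0,2])/K[0,0]*z,(v-K[1,2])/K[1,1]*z,z],-1)
    P=P@T[:3,:3].T+T[:3,3]
    P[z==0]=np.nan
    return P
def load(name): return dict(np.load('last_%s.npz'%name))
E
python3 - <<'E'
from h import *
for n in('scene','top'):
    d=grab(n,f'pics/{n}0.png');print(n,d['mtx'],d['world_from_camera'])
print(ctrl.get_obs())
E
```

```text
scene [[460.27634878   0.         308.52443984]
 [  0.         460.27634878 240.23407648]
 [  0.           0.           1.        ]] [[-6.20407754e-01 -5.10709037e-01  5.95206265e-01 -1.78091521e+02]
 [-7.84270042e-01  4.07706424e-01 -4.67649413e-01  6.35529132e+02]
 [-3.83663639e-03 -7.56935765e-01 -6.53478024e-01  8.56658781e+02]
 [ 0.00000000e+00  0.00000000e+00  0.00000000e+00  1.00000000e+00]]
top [[561.81793412   0.         313.38100081]
 [  0.         561.81793412 233.02425283]
 [  0.           0.           1.        ]] [[-3.28876654e-03 -9.82816712e-01  1.84554854e-01  2.85974308e+02]
 [-9.99983440e-01  2.36065192e-03 -5.24843372e-03  6.85297961e+01]
 [ 4.72257860e-03 -1.84569059e-01 -9.82808201e-01  1.42507385e+03]
 [ 0.00000000e+00  0.00000000e+00  0.00000000e+00  1.00000000e+00]]
{'t': 0.1, 'qpos': array([-1.17501377e+00,  4.23752510e-01,  1.63059354e+00, -8.60166445e-06,
        1.08858974e+00, -1.90177518e-02]), 'qvel': array([ 0.00233305, -0.00178809, -0.00227345,  0.0006159 , -0.00016026,
        0.00104669]), 'joint_torque': array([ 3.08713161e-04, -5.45614922e+01, -2.74324661e+01,  6.45172619e-02,
        1.87178969e-02, -1.33815041e-05]), 'ee_pos': array([ 251.70166854, -571.54062372,  221.99473424]), 'orientation': array([ 0.89921847,  1.37849123, -0.89798691]), 'ft_force': array([ 0.28847397, -0.23793668, -1.00417714]), 'moment': array([-0.01051525, -0.00155874,  0.05475241]), 'width': 88.07535142675778}
```

View pics/scene0.png

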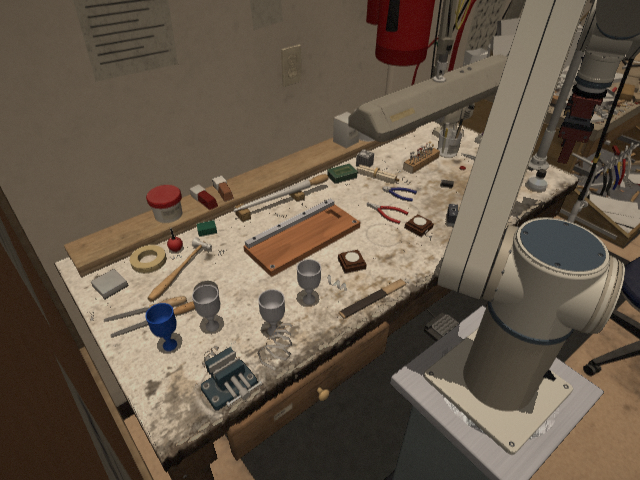

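View pics/top0.png

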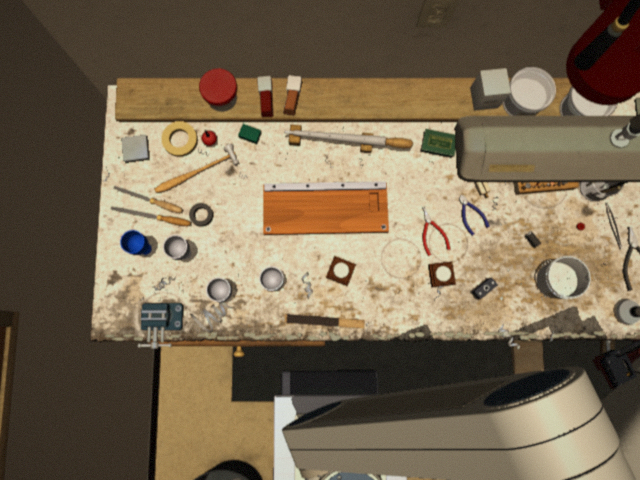

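Run:
```python
from h import *
d=load('top');im=cv2.cvtColor(d['img'],cv2.COLOR_RGB2BGR)
cv2.imwrite('pics/c1.png',cv2.resize(im[170:330,380:640],None,fx=3,fy=3,interpolation=cv2.INTER_CUBIC))
cv2.imwrite('pics/c2.png',cv2.resize(im[170:330,230:400],None,fx=4,fy=3.7,interpolation=cv2.INTER_CUBIC))
d=load('scene');im=cv2.cvtColor(d['img'],cv2.COLOR_RGB2BGR)
cv2.imwrite('pics/c3.png',cv2.resize(im[110:280,300:500],None,fx=3.5,fy=3.5,interpolation=cv2.INTER_CUBIC))
```

```text
(no output)
```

View pics/c1.png

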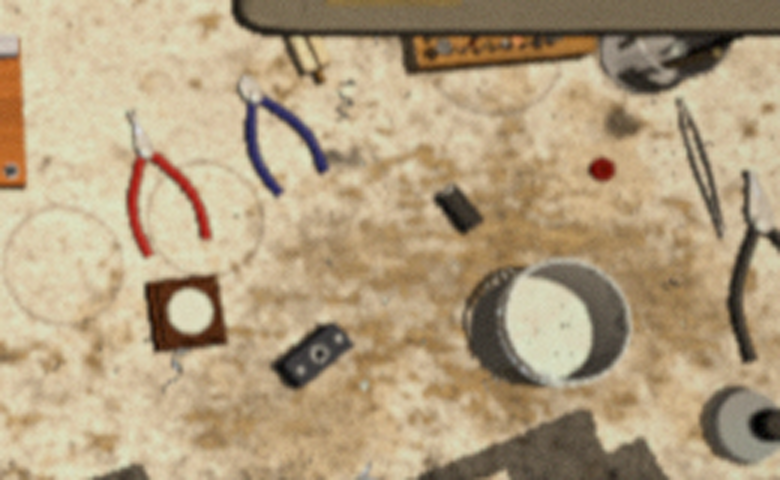

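View pics/c2.png

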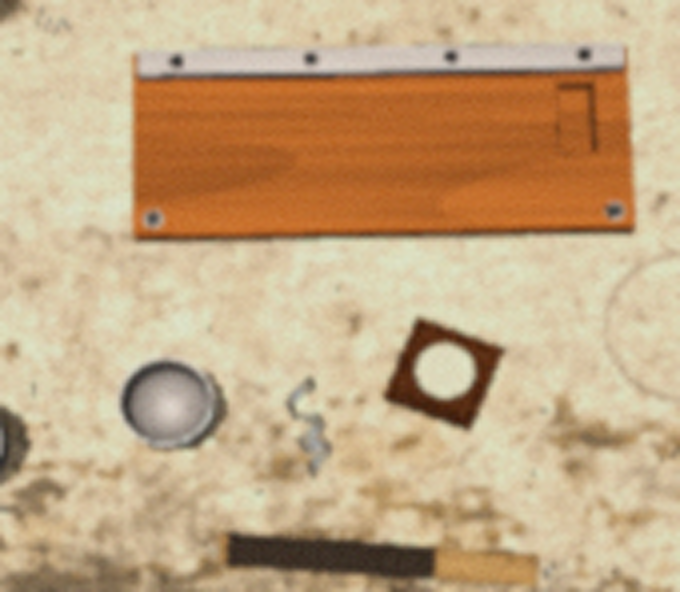

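View pics/c3.png

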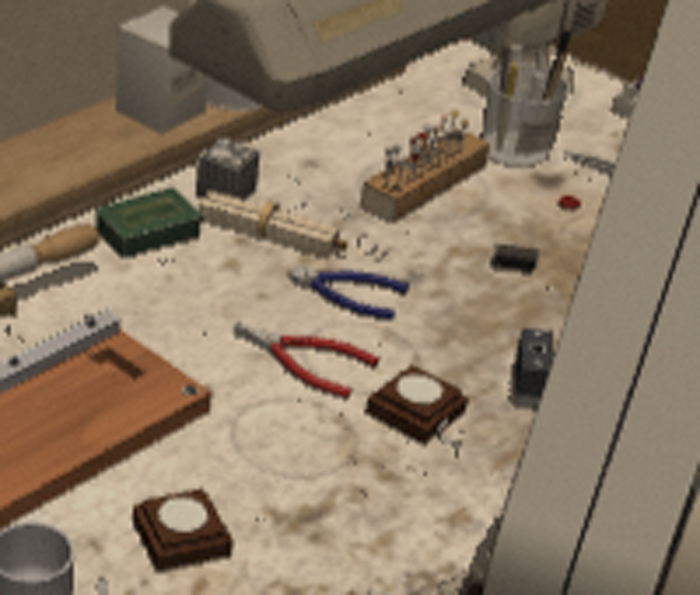

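```bash
cat > m.py <<'E'
from h import *
def rect(pts):
    (c,s,a)=cv2.minAreaRect(pts.astype(np.float32)[:,:2]); return np.round(c,1),np.round(s,1),round(a,1)
def comp(d,P,lo,hi,box=None,minpx=40):
    m=((P[...,2]>lo)&(P[...,2]<hi)).astype(np.uint8)
    if box is not None:
        x0,x1,y0,y1=box; k=np.zeros_like(m);k[y0:y1,x0:x1]=1;m&=k
    n,l,st,ce=cv2.connectedComponentsWithStats(m)
    for i in range(1,n):
        if st[i,4]>=minpx:
            p=P[l==i]; print(ce[i].round(),st[i,4],'z',np.percentile(p[:,2],[5,50,95]).round(1),*rect(p))
E
python3 - <<'E'
from m import *
for n in('top','scene'):
    d=load(n);P=w(d)
    print(n)
    if n=='top':
        print('bench z',[P[v,u,2].round(1) for u,v in((320,250),(400,220),(250,240),(420,300),(230,310))])
        comp(d,P,12,150,(100,500,170,320))
        comp(d,P,16,28,(250,400,170,250))
        comp(d,P,31,45,(250,400,170,250))
    else:
        comp(d,P,12,150,(150,470,180,340))
E
```

```text
top
bench z [np.float64(-1.4), np.float64(-1.7), np.float64(0.2), np.float64(4.1), np.float64(-0.6)]Traceback (most recent call last):
  File "<stdin>", line 7, in <module>
  File "m.py", line 11, in comp
    p=P[l==i]; print(ce[i].round(),st[i,4],'z',np.percentile(p[:,2],[5,50,95]).round(1),*rect(p))
                                                                                         ~~~~^^^
  File "m.py", line 3, in rect
    (c,s,a)=cv2.minAreaRect(pts.astype(np.float32)[:,:2]); return np.round(c,1),np.round(s,1),round(a,1)
            ~~~~~~~~~~~~~~~^^^^^^^^^^^^^^^^^^^^^^^^^^^^^^
cv2.error: OpenCV(4.12.0) /io/opencv/modules/imgproc/src/convhull.cpp:143: error: (-215:Assertion failed) total >= 0 && (depth == CV_32F || depth == CV_32S) in function 'convexHull'
```

```bash
sed -i 's/cv2.minAreaRect(pts.astype(np.float32)\[:,:2\])/cv2.minAreaRect(np.ascontiguousarray(pts[:,:2],dtype=np.float32))/' m.py
python3 - <<'E'
from m import *
for n in('top','scene'):
    d=load(n);P=w(d)
    print(n)
    if n=='top':
        comp(d,P,12,150,(100,500,170,320))
        comp(d,P,16,28,(250,400,170,250))
        comp(d,P,31,45,(250,400,170,250))
    else:
        comp(d,P,12,150,(150,470,180,340))
E
```

```text
top
[175. 181.] 281 z [12.6 16.1 21. ] [690.9 409.3] [ 23.6 134.2] 23.2
[324. 208.] 6202 z [17.1 22.7 39.2] [614.2  30.2] [131.4 320.7] 1.1
[483. 188.] 143 z [13.2 19.6 26. ] [ 664.  -380.4] [42.9 30.5] 15.1
[167. 206.] 198 z [12.4 16.7 21.5] [623.5 440.5] [88.8 19.7] 72.0
[190. 217.] 479 z [13.1 17.7 23.3] [600.4 391.2] [142.2  60.7] 89.9
[134. 243.] 569 z [ 60.   80.4 114.1] [512.4 490.9] [56.5 56.3] 32.5
[176. 248.] 537 z [ 59.3  76.2 113.7] [501.1 389.8] [57.2 56. ] 27.8
[341. 271.] 568 z [14.6 24.4 30.8] [453.7  -7.6] [59.8 60.4] 67.9
[442. 274.] 578 z [14.3 24.2 30.7] [ 442.3 -263. ] [64.1 60.8] 6.3
[271. 279.] 489 z [ 58.7  68.5 113.7] [424.6 161.1] [56.2 54.4] 45.4
[219. 294.] 657 z [ 21.6  65.5 112.6] [380. 285.] [55.9 92.2] 88.5
[484. 289.] 299 z [22.7 41.8 47.2] [ 406.8 -363. ] [26.3 60.7] 38.4
[161. 311.] 674 z [13.8 54.7 87.3] [353.3 438.8] [102.9  42.1] 89.8
[208. 314.] 59 z [16.4 58.1 64.7] [341.9 317.6] [44.3 15.9] 52.3
[324. 212.] 4981 z [17.6 22.  26.6] [613.4  30. ] [129.8 320.6] 0.8
[325. 186.] 872 z [32.7 38.  42.7] [668.3  32.1] [ 20.5 309.6] 1.0
scene
[206. 205.] 6102 z [ 17.2  41.8 115.7] [869.3 121.4] [218.3 615. ] 0.8
[447. 183.] 64 z [13.  18.6 23.6] [ 530.4 -495. ] [39.5 19.9] 33.0
[299. 236.] 3950 z [17.  22.2 38.1] [624.1  31.3] [160.7 326.9] 2.6
[452. 213.] 184 z [17.9 41.6 45.8] [ 406.4 -360.5] [24.6 63.8] 38.2
[419. 224.] 333 z [13.7 25.1 29. ] [ 441.4 -259. ] [62.4 63.4] 4.9
[179. 267.] 415 z [12.4 15.5 23.7] [720.9 372.4] [ 56.3 226. ] 20.5
[351. 260.] 403 z [15.  24.5 28.3] [453.5  -5.3] [61.1 64.6] 67.1
[309. 275.] 688 z [ 35.6  90.4 111.7] [424.3 163.1] [54.2 61. ] 52.5
[184. 309.] 1923 z [ 15.1  84.4 111.1] [557.3 420.8] [187.9 164.2] 83.6
[273. 311.] 954 z [ 35.8  84.1 111.8] [377.2 288.8] [ 65.2 100.6] 70.9
```

```bash
cat >> m.py <<'E'
def proj(d,X):
    K=d['mtx'];T=d['world_from_camera'];X=np.atleast_2d(X)
    c=(X-T[:3,3])@T[:3,:3]; return np.c_[K[0,0]*c[:,0]/c[:,2]+K[0,2],K[1,1]*c[:,1]/c[:,2]+K[1,2]]
def ortho(d,cx,cy,z,half,res=0.25,ang=0):
    # rectified patch: rows: +x up, cols: y leftwards -> image looks like top cam
    n=int(2*half/res); r=np.arange(n)*res-half
    a=-r[:,None]+0*r[None];b=-r[None,:]+0*r[:,None]
    c,s=np.cos(ang),np.sin(ang)
    X=cx+c*a-s*b;Y=cy+s*a+c*b
    uv=proj(d,np.stack([X.ravel(),Y.ravel(),np.full(X.size,z)],-1)).reshape(n,n,2).astype(np.float32)
    return cv2.remap(cv2.cvtColor(d['img'],cv2.COLOR_RGB2BGR),uv[...,0].copy(),uv[...,1].copy(),cv2.INTER_CUBIC)
E
python3 - <<'E'
from m import *
d=load('top');s=load('scene')
a=np.deg2rad(0.9)
# grid overlay every 10mm
def g(im,half,res):
    for k in range(-int(half//10)*10,int(half)+1,10):
        p=int((half-k)/res); col=(0,0,255) if k==0 else (255,255,0)
        im[p,:8]=col; im[:8,p]=col; 
        if k==0: im[p,::6]=col; im[::6,p]=col
    return im
A=[g(ortho(q,640,-95,22,50,0.27,a),50,0.27) for q in(d,s)]
B=[g(ortho(q,613.5,30,22,175,0.95,a),175,.95) for q in(d,s)]
cv2.imwrite('pics/sl.png',np.hstack(A)); cv2.imwrite('pics/jg.png',np.hstack(B))
E
```

```text
Traceback (most recent call last):
IndexError: index 370 is out of bounds for axis 0 with size 370
```

```bash
cat >> m.py <<'E'
def g(im,half,res):
    for k in range(-int(half//10)*10,int(half)+1,10):
        p=min(int((half-k)/res),im.shape[0]-1); col=(0,0,255) if k==0 else (255,255,0)
        im[p,:8]=col; im[:8,p]=col
        if k==0: im[p,::6]=col; im[::6,p]=col
    return im
E
python3 - <<'E'
from m import *
d=load('top');s=load('scene')
a=np.deg2rad(0.9)
A=[g(ortho(q,640,-95,22,50,0.27,a),50,0.27) for q in(d,s)]
B=[g(ortho(q,613.5,30,22,175,0.95,a),175,.95) for q in(d,s)]
cv2.imwrite('pics/sl.png',np.hstack(A)); cv2.imwrite('pics/jg.png',np.hstack(B))
E
```

```text
(no output)
```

View pics/sl.png

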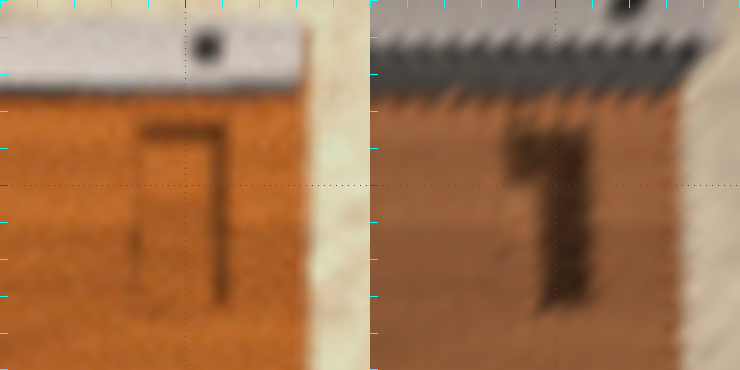

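View pics/jg.png

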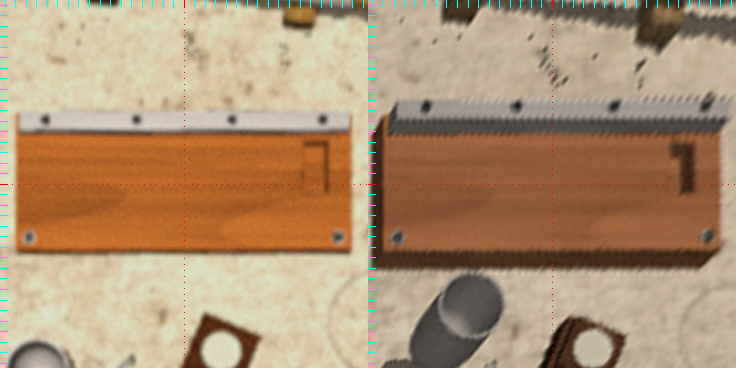

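```bash
cat >> m.py <<'E'
def edge(q,p0,p1,z,rng=6,ch=None,n=60):
    """subpixel edge offsets along left normal of p0->p1 ; returns median offset, slope(rad)"""
    p0,p1=np.array(p0,float),np.array(p1,float);t=(p1-p0);L=np.linalg.norm(t);t/=L;nn=np.array([-t[1],t[0]])
    o=np.arange(-rng,rng+.01,.2);s=np.linspace(0,L,n)
    X=p0+s[:,None,None]*t+o[None,:,None]*nn
    uv=proj(q,np.c_[X.reshape(-1,2),np.full(X.shape[0]*X.shape[1],z)]).reshape(n,len(o),2).astype(np.float32)
    im=q['img'].astype(np.float32)
    if ch=='sat': im=im[...,0]-im[...,2]
    else: im=im.mean(-1)
    v=cv2.remap(im,uv[...,0].copy(),uv[...,1].copy(),cv2.INTER_LINEAR)
    v=cv2.GaussianBlur(v,(9,1),1.5)
    gr=np.abs(np.gradient(v,axis=1)); gr-=np.percentile(gr,40,axis=1)[:,None]; gr=np.clip(gr,0,None)
    k=gr.argmax(1); off=np.array([np.average(o[max(0,i-6):i+7],weights=gr[j,max(0,i-6):i+7]+1e-6) for j,i in enumerate(k)])
    ok=np.abs(off-np.median(off))<1.5
    f=np.polyfit(s[ok]-L/2,off[ok],1)
    return f[1].round(2),f[0].round(4),ok.mean().round(2)
E
python3 - <<'E'
from m import *
a=np.deg2rad(0.9);c=np.array([613.5,30.]);R=np.array([[np.cos(a),-np.sin(a)],[np.sin(a),np.cos(a)]])
J=lambda x,y:c+R@[x,y]
for n in('top','scene'):
    q=load(n);print(n)
    print('right(-y) end, normal=+y',edge(q,J(40,-160)[::1],J(-58,-160),22,ch='sat'))
    print('left(+y) end',edge(q,J(40,160),J(-58,160),22,ch='sat'))
    print('front, normal=+-',edge(q,J(-65,-150),J(-65,150),22,ch='sat'))
    print('railback top z38',edge(q,J(63,-150),J(63,150),38))
    print('railfront top z38',edge(q,J(45,-150),J(45,150),38,rng=4))
    print('railfront bot z22',edge(q,J(45,-150),J(45,150),22,ch='sat',rng=4))
E
```

```text
top
right(-y) end, normal=+y (np.float64(-1.07), np.float64(0.0093), np.float64(0.98))
left(+y) end (np.float64(-1.04), np.float64(-0.0008), np.float64(0.95))
front, normal=+- (np.float64(-2.34), np.float64(0.0027), np.float64(0.97))
railback top z38 (np.float64(-0.51), np.float64(0.0009), np.float64(0.42))
railfront top z38 (np.float64(-2.25), np.float64(-0.0012), np.float64(0.98))
railfront bot z22 (np.float64(-2.75), np.float64(-0.0003), np.float64(1.0))
scene
right(-y) end, normal=+y (np.float64(-0.85), np.float64(0.0042), np.float64(0.95))
left(+y) end (np.float64(-0.91), np.float64(-0.0025), np.float64(0.93))
front, normal=+- (np.float64(-2.28), np.float64(0.0028), np.float64(0.93))
railback top z38 (np.float64(0.2), np.float64(-0.0017), np.float64(0.45))
railfront top z38 (np.float64(-1.44), np.float64(0.0023), np.float64(0.95))
railfront bot z22 (np.float64(-2.53), np.float64(0.0014), np.float64(0.98))
```

Run:
```python
from m import *
a=np.deg2rad(0.95);c=np.array([615.9,31.]);R=np.array([[np.cos(a),-np.sin(a)],[np.sin(a),np.cos(a)]])
J=lambda x,y:c+R@[x,y]
sx,sy=14,-125
for n in('top','scene'):
    q=load(n);print(n)
    print('far n=-x',edge(q,J(sx+24.25,sy-8),J(sx+24.25,sy+8),22,rng=3.5))
    print('near n=-x',edge(q,J(sx-24.25,sy-8),J(sx-24.25,sy+8),22,rng=3.5))
    print('right n=-y',edge(q,J(sx+20,sy-11.25),J(sx-20,sy-11.25),22,rng=3.5))
    print('left n=-y',edge(q,J(sx+20,sy+11.25),J(sx-20,sy+11.25),22,rng=3.5))
A=[g(ortho(load(n),*J(sx,sy),22,40,0.2,a),40,0.2) for n in('top','scene')]
for im in A: cv2.rectangle(im,(int((40-11.25)/.2),int((40-24.25)/.2)),(int((40+11.25)/.2),int((40+24.25)/.2)),(0,255,0),1)
B=[g(ortho(load(n),406.8,-362,z,40,0.2,np.deg2rad(38.4)),40,0.2) for n,z in (('top',43),('scene',43))]
for im in B: cv2.rectangle(im,(int((40-29)/.2),int((40-13)/.2)),(int((40+29)/.2),int((40+13)/.2)),(0,255,0),1)
cv2.imwrite('pics/sl2.png',cv2.resize(np.vstack([np.hstack(A),np.hstack(B)]),(600,600)))
```

```text
top
far n=-x (np.float64(-1.65), np.float64(-0.0041), np.float64(0.72))
near n=-x (np.float64(2.36), np.float64(-0.0023), np.float64(0.53))
right n=-y (np.float64(1.64), np.float64(-0.0297), np.float64(0.75))
left n=-y (np.float64(-1.83), np.float64(-0.0171), np.float64(0.55))
scene
far n=-x (np.float64(1.56), np.float64(0.0548), np.float64(1.0))
near n=-x (np.float64(0.52), np.float64(0.0949), np.float64(0.62))
right n=-y (np.float64(-0.65), np.float64(0.0028), np.float64(0.98))
left n=-y (np.float64(-1.0), np.float64(-0.0075), np.float64(0.7))
```

View pics/sl2.png

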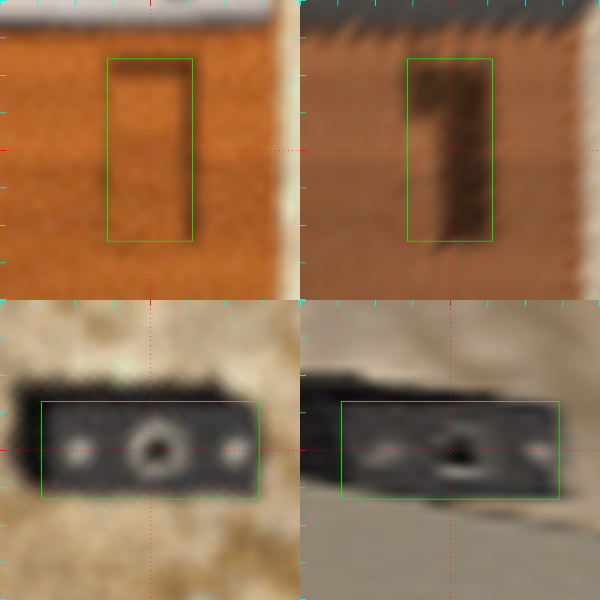

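```bash
cat > p.py <<'E'
from h import *
from scipy.spatial.transform import Rotation as Ro
def st():
    o=ctrl.get_obs(); return o,np.array(o['ee_pos']),Ro.from_rotvec(o['orientation']).as_matrix()
def plan(tgt,yaw=None,step=30,tstep=0.1,quiet=False):
    """jaw axis (tool z) heading yaw deg mod 180; prints rows"""
    o,p,R=st(); q=o['qpos']
    print('t %.1f p %s jaw %.2f deg  tilt %s w %.1f f %s q6 %.2f'%(o['t'],p.round(1),np.degrees(np.arctan2(R[1,2],R[0,2])),R[:2,0].round(4),o['width'],np.round(o['ft_force'],1),q[5]))
    d=np.array(tgt,float)-p
    turn=0
    if yaw is not None:
        h=np.arctan2(R[1,2],R[0,2]); e=(np.deg2rad(yaw)-h+np.pi/2)%np.pi-np.pi/2
        turn=-e  # tool x down => world yaw = -turn
    n=int(max(1,np.ceil(np.linalg.norm(d)/step),np.ceil(abs(turn)/tstep)))
    rows=[];c=R.copy()
    for i in range(n):
        s=c.T@(d/n); rows.append([round(float(x),1) for x in s]+[round(turn/n,4)])
        c=c@Ro.from_rotvec([turn/n,0,0]).as_matrix()
    for i in range(0,n,10): print(rows[i:i+10])
if __name__=='__main__':
    import sys
    a=[float(x) for x in sys.argv[1:]]
    plan(a[:3],a[3] if len(a)>3 else None,*(a[4:5] or [30]))
E
python3 p.py 408 -363.6 120 38.4
```

```text
t 0.1 p [ 251.7 -571.5  222. ] jaw -66.23 deg  tilt [-0.0005  0.0012] w 88.1 f [ 0.3 -0.2 -1. ] q6 -0.02
[[7.3, 16.2, -9.1, np.float64(0.094)], [7.3, 15.3, -10.6, np.float64(0.094)], [7.3, 14.2, -12.0, np.float64(0.094)], [7.3, 13.0, -13.2, np.float64(0.094)], [7.3, 11.7, -14.4, np.float64(0.094)], [7.3, 10.3, -15.4, np.float64(0.094)], [7.3, 8.8, -16.3, np.float64(0.094)], [7.3, 7.3, -17.1, np.float64(0.094)], [7.3, 5.6, -17.7, np.float64(0.094)], [7.3, 3.9, -18.2, np.float64(0.094)]]
[[7.3, 2.2, -18.4, np.float64(0.094)], [7.3, 0.5, -18.6, np.float64(0.094)], [7.3, -1.3, -18.5, np.float64(0.094)], [7.3, -3.0, -18.3, np.float64(0.094)]]
```

Stop candidates in the top picture are the dark block with a pocket at (484,288), the small black box at (533,240), and a grey block under the lamp (scene 365,158). I choose (484,288): it measures 58x26 mm with its top at z=43, and the crop confirms it. Plinths are at (341,270) and (442,274). Pewter cups are at (177,247), (219,290) and (272,279), and the blue look-alike at (134,242) stays untouched.

send_rows([
  [7.3, 16.2, -9.1, 0.094],
  [7.3, 15.3, -10.6, 0.094],
  [7.3, 14.2, -12.0, 0.094],
  [7.3, 13.0, -13.2, 0.094],
  [7.3, 11.7, -14.4, 0.094],
  [7.3, 10.3, -15.4, 0.094],
  [7.3, 8.8, -16.3, 0.094],
  [7.3, 7.3, -17.1, 0.094],
  [7.3, 5.6, -17.7, 0.094],
  [7.3, 3.9, -18.2, 0.094],
], fingers=1)

```text
t: 0.93
ee_pos: [366.8, -420.6, 144.2]
orientation: [1.618, 0.884, -1.62]
ft_force: [0.2, -0.8, -0.4]
width: 87.6
```

```bash
sed -i 's/round(turn\/n,4)/round(float(turn\/n),4)/' p.py; python3 p.py 408 -363.6 120 38.4
```

```text
t 0.9 p [ 366.8 -420.6  144.2] jaw -122.87 deg  tilt [-0.0026  0.0021] w 87.6 f [ 0.2 -0.8 -0.4] q6 1.27
[[6.1, 0.9, -17.6, 0.0817], [6.1, -0.5, -17.6, 0.0817], [6.1, -1.9, -17.5, 0.0817], [6.1, -3.4, -17.3, 0.0817]]
```

send_rows([
  [6.1, 0.9, -17.6, 0.0817],
  [6.1, -0.5, -17.6, 0.0817],
  [6.1, -1.9, -17.5, 0.0817],
  [6.1, -3.4, -17.3, 0.0817],
  [0, 0, 0, 0],
])

```text
t: 1.35
ee_pos: [410.0, -357.0, 115.7]
orientation: [1.846, 0.632, -1.854]
ft_force: [-0.2, 0.2, -0.1]
width: 87.7
```

```bash
python3 - <<'E'
from m import *
for n in('top','scene'):
    d=grab(n,f'pics/{n}1.png');P=w(d)
    if n=='top': comp(d,P,12,60,(280,520,230,310))
    cv2.imwrite(f'pics/k{n}.png',cv2.resize(d['img'][180:330,380:560,::-1],None,fx=3,fy=3) )
E
python3 p.py 408 -363.6 17 38.4
```

```text
[329. 231.] 411 z [15.2 21.6 26.7] [554.1   8.3] [ 12.2 275.5] 0.6
[341. 271.] 561 z [15.1 24.7 29.9] [453.7  -7.5] [59.9 60. ] 68.0
[442. 274.] 578 z [15.  24.3 30.2] [ 442.4 -262.6] [64.4 62.1] 6.5
[483. 289.] 265 z [23.1 41.9 46.9] [ 404.9 -360.6] [27.1 53. ] 36.4
t 1.4 p [ 409.6 -359.1  116.8] jaw -142.41 deg  tilt [-0.0056  0.0049] w 87.9 f [-0.1 -1.  -0.5] q6 1.74
[[24.9, 0.8, 1.0, -0.0035], [24.9, 0.8, 1.0, -0.0035], [24.9, 0.8, 1.0, -0.0035], [24.9, 0.8, 1.0, -0.0035]]
```

View pics/ktop.png

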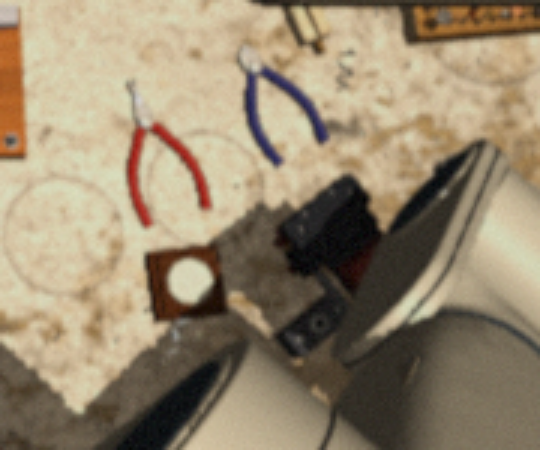

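Run:
```python
from m import *
d=load('top');print(proj(d,[[409.6,-359,z] for z in (0,43,117,200,260)]).round(0))
cv2.imwrite('pics/ks.png',cv2.resize(load('scene')['img'][130:280,380:560,::-1],None,fx=4,fy=4) )
s=load('scene');print(proj(s,[[409.6,-359,z] for z in (0,43,117,200,260)]).round(0))
```

```text
[[479. 288.]
 [484. 287.]
 [494. 284.]
 [506. 280.]
 [516. 277.]]
[[449. 221.]
 [452. 210.]
 [457. 189.]
 [463. 163.]
 [468. 143.]]
```

View pics/ks.png

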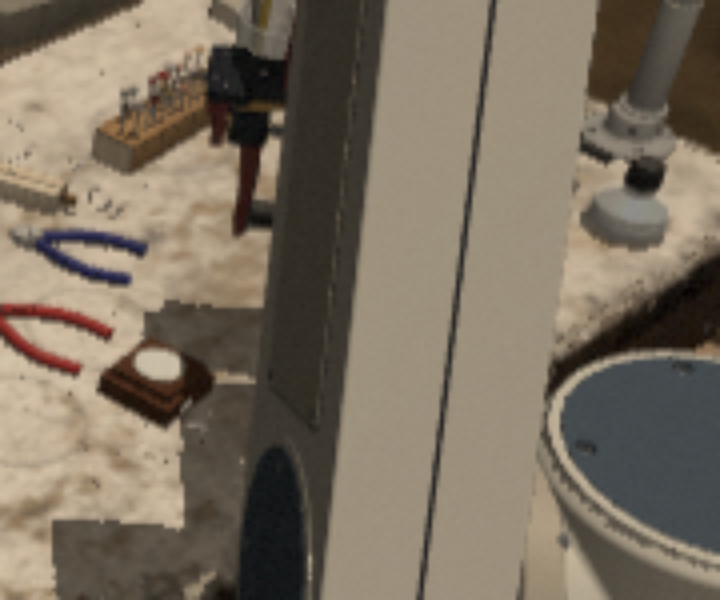

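send_rows([
  [24.9, 0.8, 1.0, -0.0035],
  [24.9, 0.8, 1.0, -0.0035],
  [24.9, 0.8, 1.0, -0.0035],
])

```text
t: 1.7
ee_pos: [411.7, -368.7, 46.4]
orientation: [1.833, 0.635, -1.828]
ft_force: [0.2, 0.0, -0.4]
width: 87.7
```

```bash
python3 p.py 408 -363.6 17 38.4
```

```text
t 1.7 p [ 411.7 -368.7   46.4] jaw -141.42 deg  tilt [ 0.0045 -0.0052] w 87.7 f [ 0.2  0.  -0.4] q6 1.72
[[14.7, -3.2, -0.1, 0.0016], [14.7, -3.2, -0.1, 0.0016]]
```

send_rows([
  [14.7, -3.2, -0.1, 0],
  [12, -2, 0, 0],
  [0, 0, 0, 0],
])

```text
t: 1.95
ee_pos: [405.3, -366.6, 15.4]
orientation: [1.829, 0.641, -1.829]
ft_force: [-1.0, 0.7, 0.4]
width: 87.9
```

```bash
python3 p.py 408 -363.6 17 38.4
```

```text
t 1.9 p [ 405.3 -366.6   15.4] jaw -141.19 deg  tilt [ 0.0013 -0.003 ] w 87.9 f [-1.   0.7  0.4] q6 1.71
[[-1.6, -0.7, -4.0, 0.0071]]
```

send_rows([
  [-1.6, -0.7, -4.0, 0.007],
  [0, 0, 0, 0],
  [0, 0, 0, 0],
])

```text
t: 2.2
ee_pos: [407.8, -365.8, 18.4]
orientation: [1.834, 0.634, -1.833]
ft_force: [-0.3, -0.3, -0.1]
width: 87.7
```

```bash
python3 p.py 408 -363.6 17 38.4
```

```text
t 2.2 p [ 407.8 -365.8   18.4] jaw -141.61 deg  tilt [ 0.002  -0.0041] w 87.7 f [-0.3 -0.3 -0.1] q6 1.72
[[1.4, -1.6, -1.6, -0.0002]]
```

send_rows([
  [1.0, -1.6, -1.6, 0],
  [0, 0, 0, 0],
])

```text
t: 2.37
ee_pos: [409.1, -364.7, 19.3]
orientation: [1.834, 0.631, -1.83]
ft_force: [0.3, 0.1, 0.4]
width: 88.0
```

send_rows([
  [0, 0, 0, 0],
  [0, 0, 0, 0],
  [0, 0, 0, 0],
  [0, 0, 0, 0],
  [0, 0, 0, 0],
  [0, 0, 0, 0],
], fingers=0)

```text
t: 2.87
ee_pos: [410.3, -365.3, 21.2]
orientation: [1.834, 0.628, -1.826]
ft_force: [-0.5, 0.8, -0.1]
width: 51.2
```

```bash
python3 p.py 408 -363.6 17 38.4
```

```text
t 2.9 p [ 410.3 -365.3   21.2] jaw -141.52 deg  tilt [ 0.0071 -0.0089] w 51.2 f [-0.5  0.8 -0.1] q6 1.72
[[4.2, -2.8, 0.7, 0.0014]]
```

send_rows([
  [3, -2, 0, 0],
  [0, 0, 0, 0],
  [0, 0, 0, 0],
  [0, 0, 0, 0],
  [0, 0, 0, 0],
  [0, 0, 0, 0],
])

```text
t: 3.37
ee_pos: [408.7, -363.4, 17.5]
orientation: [1.834, 0.629, -1.827]
ft_force: [0.2, -0.1, 0.7]
width: 25.8
```

```bash
python3 p.py 408 -363.6 17 38.4
```

```text
t 3.4 p [ 408.7 -363.4   17.5] jaw -141.52 deg  tilt [ 0.0065 -0.0083] w 25.8 f [ 0.2 -0.1  0.7] q6 1.72
[[0.5, -0.3, 0.6, 0.0014]]
```

send_rows([
  [-15, 0, 0, 0],
  [-25, 0, 0, 0],
  [-25, 0, 0, 0],
  [-20, 0, 0, 0],
  [0, 0, 0, 0],
])

```text
t: 3.78
ee_pos: [405.8, -360.6, 102.2]
orientation: [1.832, 0.637, -1.834]
ft_force: [-0.0, -0.4, -1.8]
width: 26.0
```

```bash
python3 p.py 622 -94 100 90.95
```

```text
t 3.8 p [ 405.8 -360.6  102.2] jaw -141.52 deg  tilt [ 0.0003 -0.0025] w 26.0 f [-0.  -0.4 -1.8] q6 1.72
[[0.1, -6.2, -27.9, -0.0763], [0.1, -4.0, -28.3, -0.0763], [0.1, -1.9, -28.5, -0.0763], [0.1, 0.3, -28.6, -0.0763], [0.1, 2.5, -28.5, -0.0763], [0.1, 4.7, -28.2, -0.0763], [0.1, 6.8, -27.8, -0.0763], [0.1, 8.9, -27.2, -0.0763], [0.1, 10.9, -26.4, -0.0763], [0.1, 12.9, -25.5, -0.0763]]
[[0.1, 14.8, -24.5, -0.0763], [0.1, 16.7, -23.3, -0.0763]]
```

send_rows([
  [0.1, -6.2, -27.9, -0.0763],
  [0.1, -4.0, -28.3, -0.0763],
  [0.1, -1.9, -28.5, -0.0763],
  [0.1, 0.3, -28.6, -0.0763],
  [0.1, 2.5, -28.5, -0.0763],
  [0.1, 4.7, -28.2, -0.0763],
  [0.1, 6.8, -27.8, -0.0763],
  [0.1, 8.9, -27.2, -0.0763],
  [0.1, 10.9, -26.4, -0.0763],
  [0.1, 12.9, -25.5, -0.0763],
])

```text
t: 4.62
ee_pos: [583.1, -129.8, 89.1]
orientation: [1.286, 1.16, -1.298]
ft_force: [0.1, -0.6, -2.9]
width: 25.9
```

```bash
python3 p.py 625 -94 80 90.95
```

```text
t 4.6 p [ 583.1 -129.8   89.1] jaw -96.39 deg  tilt [-0.009  -0.0008] w 25.9 f [ 0.1 -0.6 -2.9] q6 1.45
[[4.3, 18.9, -20.1, -0.0641], [4.3, 20.1, -18.9, -0.0641]]
```

send_rows([
  [4.3, 18.9, -20.1, -0.0641],
  [4.3, 20.1, -18.9, -0.0641],
  [0, 0, 0, 0],
  [0, 0, 0, 0],
])

```text
t: 4.95
ee_pos: [626.9, -85.9, 72.9]
orientation: [1.179, 1.235, -1.194]
ft_force: [-0.9, -0.5, -2.9]
width: 26.0
```

Run:
```python
from m import *
import p
p.plan([632,-93.75,60],90.95)
for n in('top','scene'):
    d=grab(n,f'pics/{n}2.png')
o,pp,R=p.st();t=load('top');s=load('scene')
print(proj(t,pp),proj(s,pp))
u,v=proj(t,pp)[0].astype(int);u2,v2=proj(s,pp)[0].astype(int)
cv2.imwrite('pics/k2.png',np.hstack([cv2.resize(t['img'][v-40:v+40,u-40:u+40,::-1],(400,400)),cv2.resize(s['img'][v2-40:v2+40,u2-40:u2+40,::-1],(400,400))]))
```

```text
t 5.0 p [626.9 -85.9  72.9] jaw -88.11 deg  tilt [-0.0136  0.0008] w 26.0 f [-0.9 -0.5 -2.9] q6 1.38
[[12.8, 5.0, 8.0, 0.0164]]
[[373.03295147 198.59885722]] [[332.94340397 201.31039924]]
```

View pics/k2.png

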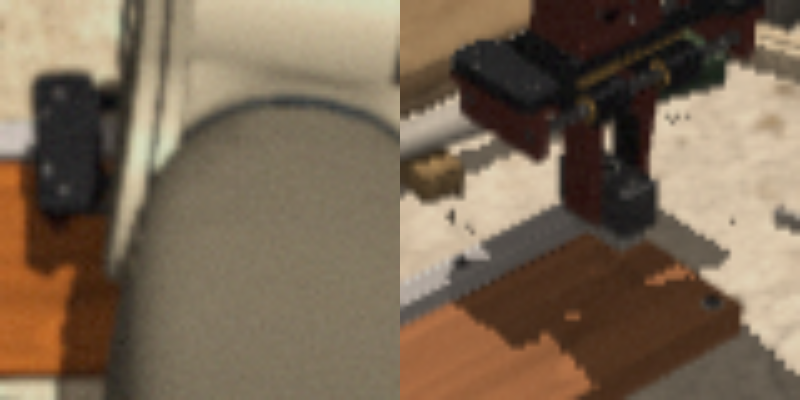

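Run:
```python
from m import *
import p
s=load('scene');P=w(s)
o,pp,R=p.st();print(pp)
m=(P[...,0]>585)&(P[...,0]<612)&(np.abs(P[...,1]-pp[1])<20)&(P[...,2]>60)&(P[...,2]<110)
v,u=np.where(m)
for a,b in zip(*[v,u]): pass
print(m.sum())
for r in sorted(set(v)): 
    c=u[v==r]; print(r,c.min(),c.max(),P[r,c].mean(0).round(1), P[r,c][:,1].min().round(1),P[r,c][:,1].max().round(1))
```

```text
[626.24930774 -86.78723936  73.32024722]
117
196 337 341 [608.1 -92.7  99.4] -97.8 -86.8
197 336 342 [606.  -91.   97.9] -96.8 -82.2
198 334 343 [601.7 -85.2  99.4] -97.1 -77.2
199 334 342 [600.4 -82.4  98. ] -95.0 -73.7
200 333 342 [599.6 -79.9  96.1] -94.7 -71.1
201 333 341 [600.5 -78.9  92.6] -90.1 -72.4
202 334 342 [597.9 -80.6  89.8] -93.6 -70.8
203 333 342 [599.7 -80.5  85.4] -94.9 -72.5
204 334 342 [599.3 -82.3  81.2] -95.4 -73.6
205 333 342 [599.3 -80.5  78.6] -93.7 -71.4
206 334 341 [597.9 -79.4  76.3] -92.2 -70.6
207 334 340 [599.5 -79.1  72. ] -95.4 -71.2
208 334 340 [601.6 -81.2  66.3] -91.6 -73.7
209 334 338 [602.4 -78.2  63.6] -84.5 -73.3
210 335 336 [601.2 -75.4  62.1] -77.9 -72.9
```

```bash
cat >> m.py <<'E'
def wire(s,im,cen,hx,hy,z0,z1,yaw,sc,u0,v0,col=(0,255,0)):
    c,ss=np.cos(yaw),np.sin(yaw)
    q=[];
    for z in(z0,z1):
        for a,b in((-1,-1),(1,-1),(1,1),(-1,1)):
            x,y=a*hx,b*hy;q.append([cen[0]+c*x-ss*y,cen[1]+ss*x+c*y,z])
    uv=((proj(s,np.array(q))-[u0,v0]+0.5)*sc).astype(int)
    for i in range(4):
        for a,b in((i,(i+1)%4),(i+4,(i+1)%4+4),(i,i+4)): cv2.line(im,tuple(map(int,uv[a])),tuple(map(int,uv[b])),col,1)
E
python3 - <<'E'
from m import *
import p
s=load('scene');o,pp,R=p.st();yaw=np.arctan2(R[1,2],R[0,2])+np.pi/2
u0,v0=300,170;sc=10
im=cv2.resize(s['img'][v0:v0+60,u0:u0+80,::-1],None,fx=sc,fy=sc,interpolation=cv2.INTER_CUBIC)
wire(s,im,pp[:2],29,13,pp[2]-4,pp[2]+26,yaw,sc,u0,v0)
cv2.imwrite('pics/wf.png',im); print(pp)
E
```

```text
[626.24930774 -86.78723936  73.32024722]
```

View pics/wf.png

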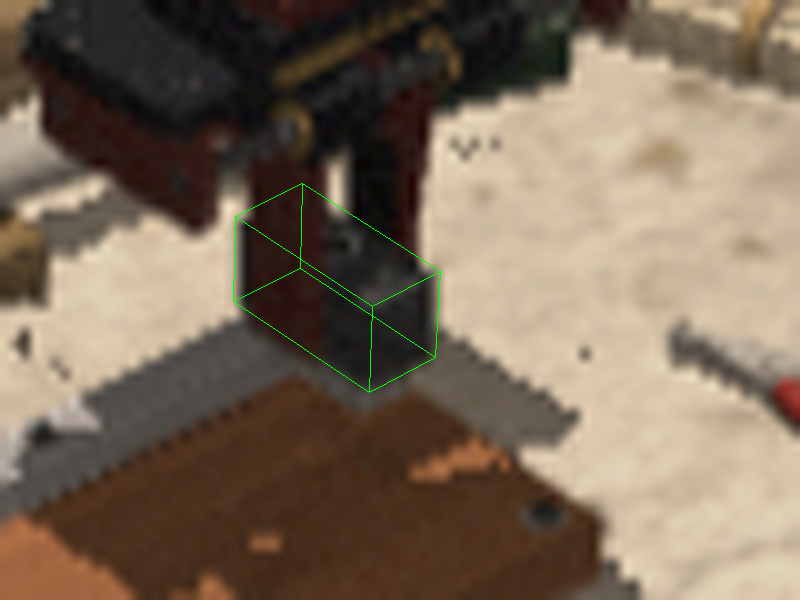

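```bash
python3 p.py 631.5 -93.9 48 90.95 10
```

```text
t 5.0 p [626.2 -86.8  73.3] jaw -88.21 deg  tilt [-0.0138  0.0009] w 26.0 f [-0.1 -0.8 -2.9] q6 1.38
[[8.4, 1.8, 2.4, 0.0049], [8.4, 1.8, 2.4, 0.0049], [8.4, 1.8, 2.4, 0.0049]]
```

send_rows([
  [8.4, 1.8, 2.4, 0.005],
  [8.4, 1.8, 2.4, 0.005],
  [8.4, 1.8, 2.4, 0.005],
  [0, 0, 0, 0],
  [0, 0, 0, 0],
])

```text
t: 5.47
ee_pos: [628.6, -98.2, 44.2]
orientation: [1.196, 1.226, -1.215]
ft_force: [0.0, 1.2, -1.9]
width: 26.2
```

```bash
python3 p.py 631.5 -93.9 45 90.95 10
```

```text
t 5.5 p [628.6 -98.2  44.2] jaw -89.55 deg  tilt [-0.0165  0.001 ] w 26.2 f [ 0.   1.2 -1.9] q6 1.39
[[-0.8, 2.9, -4.3, -0.0087]]
```

send_rows([
  [-0.5, 2.5, -3.8, -0.008],
  [0, 0, 0, 0],
  [0, 0, 0, 0],
])

```text
t: 5.72
ee_pos: [630.8, -95.0, 44.5]
orientation: [1.191, 1.23, -1.21]
ft_force: [-0.7, 0.5, -3.0]
width: 25.7
```

```bash
python3 p.py 631.5 -93.9 45 90.95 10
```

```text
t 5.7 p [630.8 -95.   44.5] jaw -89.15 deg  tilt [-0.0173  0.0012] w 25.7 f [-0.7  0.5 -3. ] q6 1.39
[[-0.5, 0.7, -1.1, -0.0017]]
```

send_rows([
  [0, 0.7, -1.0, 0],
  [1.5, 0, 0, 0],
  [1.5, 0, 0, 0],
  [1.5, 0, 0, 0],
  [0, 0, 0, 0],
])

```text
t: 6.13
ee_pos: [632.4, -93.4, 41.0]
orientation: [1.191, 1.228, -1.208]
ft_force: [-0.4, 0.4, -2.7]
width: 25.5
```

```bash
python3 p.py 631.5 -93.9 36 90.95 10
```

```text
t 6.1 p [632.4 -93.4  41. ] jaw -89.10 deg  tilt [-0.0149  0.0008] w 25.5 f [-0.4  0.4 -2.7] q6 1.39
[[5.0, -0.9, 0.5, -0.0008]]
```

send_rows([
  [1.5, -0.5, 0.3, 0],
  [1.5, 0, 0, 0],
  [1.5, 0, 0, 0],
  [0, 0, 0, 0],
])

```text
t: 6.47
ee_pos: [632.2, -93.7, 36.2]
orientation: [1.191, 1.227, -1.207]
ft_force: [0.1, 1.0, -2.4]
width: 26.1
```

```bash
python3 p.py 631.5 -93.9 36 90.95 10
```

```text
t 6.5 p [632.2 -93.7  36.2] jaw -89.09 deg  tilt [-0.0139  0.0007] w 26.1 f [ 0.1  1.  -2.4] q6 1.39
[[0.2, -0.7, 0.2, -0.0007]]
```

send_rows([
  [2, 0, 0, 0],
  [2, 0, 0, 0],
  [2, 0, 0, 0],
  [0, 0, 0, 0],
])

```text
t: 6.8
ee_pos: [632.2, -93.8, 29.5]
orientation: [1.192, 1.227, -1.207]
ft_force: [0.5, 0.8, -2.0]
width: 25.8
```

send_rows([
  [2, 0, 0, 0],
  [2, 0, 0, 0],
  [1, 0, 0, 0],
  [0, 0, 0, 0],
])

```text
t: 7.13
ee_pos: [632.2, -93.9, 26.7]
orientation: [1.192, 1.227, -1.208]
ft_force: [0.1, -0.3, -3.8]
width: 25.9
```

send_rows([
  [2, 0, 0, 0],
  [1, 0, 0, 0],
  [0, 0, 0, 0],
])

```text
t: 7.38
ee_pos: [632.5, -94.0, 26.6]
orientation: [1.192, 1.227, -1.207]
ft_force: [-0.3, 0.2, -2.2]
width: 25.9
```

send_rows([
  [0, 0, 0, 0],
  [0, 0, 0, 0],
  [0, 0, 0, 0],
  [0, 0, 0, 0],
  [0, 0, 0, 0],
], fingers=1)

```text
t: 7.8
ee_pos: [633.2, -94.1, 26.4]
orientation: [1.192, 1.226, -1.206]
ft_force: [0.2, 0.2, 0.4]
width: 55.7
```

send_rows([
  [-10, 0, 0, 0],
  [-25, 0, 0, 0],
  [-30, 0, 0, 0],
  [-30, 0, 0, 0],
  [0, 0, 0, 0],
])

```text
t: 8.22
ee_pos: [632.8, -93.9, 124.4]
orientation: [1.19, 1.231, -1.21]
ft_force: [1.3, -0.7, -0.2]
width: 86.7
```

Run:
```python
from m import *
import p
p.plan([454,-7.5,110],68)
for n in('top','scene'):
    d=grab(n,f'pics/{n}3.png');P=w(d)
    if n=='scene':comp(d,P,12,70,(270,470,150,300))
    else:comp(d,P,12,70,(230,480,220,320))
s=load('scene')
u0,v0=270,170;sc=8
im=cv2.resize(s['img'][v0:v0+75,u0:u0+100,::-1],None,fx=sc,fy=sc,interpolation=cv2.INTER_CUBIC)
wire(s,im,[632,-93.8],29,13,22,52,np.deg2rad(.95),sc,u0,v0)
cv2.imwrite('pics/wf3.png',im)
```

```text
t 8.2 p [632.8 -93.9 124.4] jaw -89.10 deg  tilt [-0.0178  0.0012] w 86.7 f [ 1.3 -0.7 -0.2] q6 1.39
[[2.5, -25.3, -12.7, 0.0571], [2.5, -26.0, -11.3, 0.0571], [2.5, -26.6, -9.8, 0.0571], [2.5, -27.1, -8.2, 0.0571], [2.5, -27.5, -6.7, 0.0571], [2.5, -27.9, -5.1, 0.0571], [2.5, -28.1, -3.5, 0.0571]]
[310. 227.] 1372 z [16.6 21.9 26.9] [567.1  65.5] [ 38.  248.3] 0.8
[271. 280.] 235 z [57.3 63.6 69.1] [426.2 166.8] [38.3 45.7] 81.2
[287. 168.] 1227 z [22.3 41.3 54.3] [ 908.6 -130.4] [226.3 133.5] 88.9
[371. 167.] 513 z [13.2 22.1 46.6] [ 764.5 -351.6] [134.4 216.1] 75.5
[336. 158.] 59 z [28.2 35.6 42.9] [ 848.7 -295.9] [10.  73.3] 3.3
[409. 164.] 100 z [15.2 28.1 38.6] [ 678.6 -472. ] [32.7 56.6] 55.1
[337. 173.] 183 z [13.9 24.8 28. ] [ 791.5 -255.5] [62.9 65.8] 75.4
[295. 189.] 428 z [18.  38.9 47.2] [783.4 -67.7] [176.7  36.7] 86.8
[307. 233.] 3336 z [18.  22.3 41.3] [623.5  31. ] [158.7 326.2] 2.5
[417. 224.] 281 z [14.  24.9 28.4] [ 440.1 -258.1] [62.6 61.1] 1.6
[351. 260.] 406 z [14.  24.8 28.6] [452.9  -5.4] [60.5 63.1] 66.8
[309. 291.] 76 z [15.3 38.4 68.9] [413.6 172.5] [37.4 30.3] 12.8
```

View pics/wf3.png

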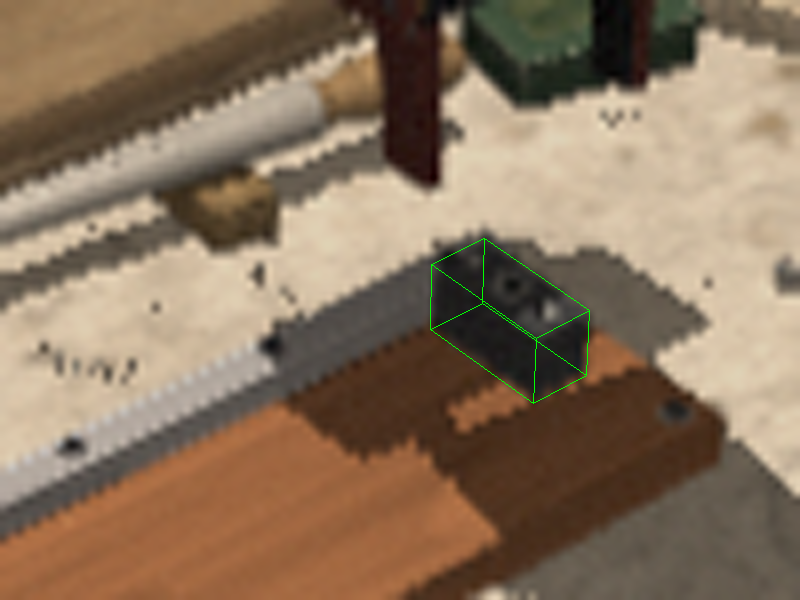

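View pics/top3.png

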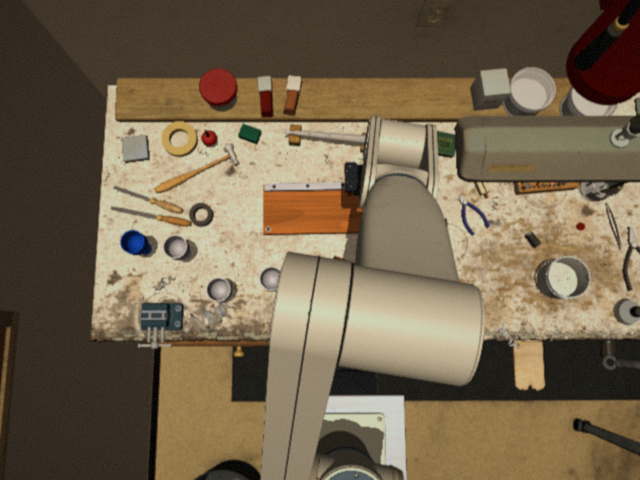

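send_rows([
  [2.5, -25.3, -12.7, 0.0571],
  [2.5, -26.0, -11.3, 0.0571],
  [2.5, -26.6, -9.8, 0.0571],
  [2.5, -27.1, -8.2, 0.0571],
  [2.5, -27.5, -6.7, 0.0571],
  [2.5, -27.9, -5.1, 0.0571],
  [2.5, -25, -3.0, 0.0571],
  [0, 0, 0, 0],
])

```text
t: 8.98
ee_pos: [440.1, -5.0, 98.8]
orientation: [1.481, 1.012, -1.534]
ft_force: [-1.0, 0.6, -0.3]
width: 87.8
```

```bash
python3 p.py 453.5 -7 40 68 20
python3 - <<'E'
from m import *
A=[]
for n in('top','scene'):
    d=load(n) if n=='scene' else dict(np.load('last_top.npz'))
    A.append(g(ortho(d,453.5,-7,26,40,.15,np.deg2rad(-22)),40,.15))
    A.append(g(ortho(d,441.5,-261,26,40,.15,np.deg2rad(4)),40,.15))
cv2.imwrite('pics/pl.png',cv2.resize(np.vstack([np.hstack(A[:2]),np.hstack(A[2:])]),(600,600)))
E
```

```text
t 9.0 p [440.1  -5.   98.8] jaw -113.26 deg  tilt [-0.0366  0.0024] w 87.8 f [-1.   0.6 -0.3] q6 1.94
[[14.6, 3.8, -1.0, -0.0055], [14.6, 3.8, -1.0, -0.0055], [14.6, 3.8, -1.0, -0.0055], [14.6, 3.8, -1.0, -0.0055]]
```

View pics/pl.png

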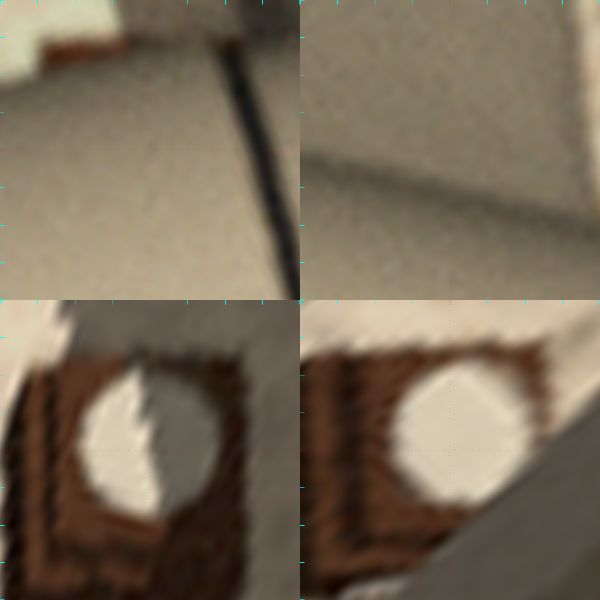

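send_rows([
  [14.6, 3.8, -1.0, -0.0055],
  [14.6, 3.8, -1.0, -0.0055],
  [12, 3.0, 0, -0.005],
  [0, 0, 0, 0],
  [0, 0, 0, 0],
])

```text
t: 9.4
ee_pos: [446.2, -6.7, 53.3]
orientation: [1.462, 1.029, -1.523]
ft_force: [-0.2, 0.6, 0.5]
width: 87.9
```

```bash
python3 p.py 453.5 -7 6 68 12;python3 - <<'E'
from m import *
grab('scene','pics/s4.png')
E
```

```text
t 9.4 p [446.2  -6.7  53.3] jaw -112.03 deg  tilt [-0.0426  0.0025] w 87.9 f [-0.2  0.6  0.5] q6 1.91
[[11.7, 2.2, -0.8, -0.0001], [11.7, 2.2, -0.8, -0.0001], [11.7, 2.2, -0.8, -0.0001], [11.7, 2.2, -0.8, -0.0001]]
```

View pics/s4.png

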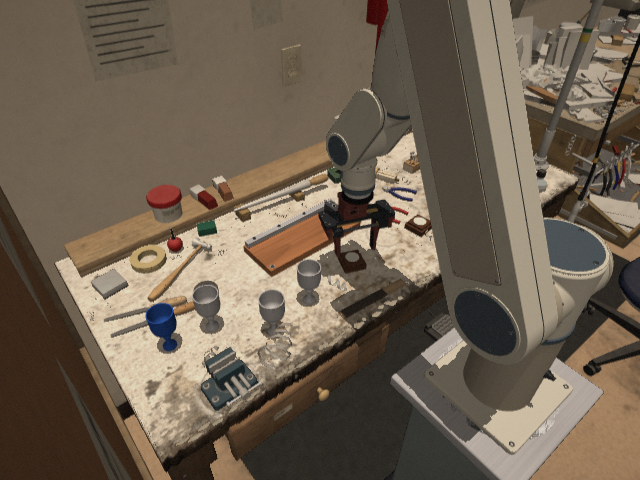

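send_rows([
  [-30, 0, 0, 0],
  [-30, 0, 0, 0],
  [-20, 0, 0, 0],
  [0, 0, 0, 0],
])

```text
t: 9.78
ee_pos: [448.5, -7.2, 135.7]
orientation: [1.459, 1.033, -1.529]
ft_force: [1.2, -0.7, -0.2]
width: 88.1
```

```bash
python3 p.py 453.5 -7 50 68 12|head -1; python3 -c "
from h import *;o=ctrl.get_obs();print(o['qpos'].round(3),o['qvel'].round(3))"
```

```text
t 9.8 p [448.5  -7.2 135.7] jaw -112.04 deg  tilt [-0.0484  0.0028] w 88.1 f [ 1.2 -0.7 -0.2] q6 1.91
[-4.300e-02  3.250e-01  2.042e+00  1.000e-03  8.220e-01  1.912e+00] [-0.004  0.01   0.017 -0.002 -0.03  -0.003]
```

send_rows([
  [30, 0, 0, 0],
  [30, 0, 0, 0],
  [20, 0, 0, 0],
  [0, 0, 0, 0],
])

```text
t: 10.12
ee_pos: [449.7, -7.5, 57.4]
orientation: [1.468, 1.024, -1.516]
ft_force: [0.0, 0.8, -0.3]
width: 87.9
```

```bash
python3 p.py 453.5 -7 50 68 12|head -1; python3 -c "
from h import *;o=ctrl.get_obs();print(o['qpos'].round(3),o['qvel'].round(3))"
```

```text
t 10.1 p [449.7  -7.5  57.4] jaw -112.05 deg  tilt [-0.0339  0.0021] w 87.9 f [ 0.   0.8 -0.3] q6 1.91
[-4.400e-02  4.730e-01  2.083e+00  1.000e-03  6.200e-01  1.911e+00] [-0.001 -0.031 -0.006  0.     0.034 -0.   ]
```

send_rows([
  [0, 0, 0, 0],
  [0, 0, 0, 0],
  [0, 0, 0, 0],
  [0, 0, 0, 0],
  [0, 0, 0, 0],
  [0, 0, 0, 0],
])

```text
t: 10.62
ee_pos: [450.7, -7.7, 59.9]
orientation: [1.469, 1.023, -1.515]
ft_force: [-0.0, -1.1, 0.4]
width: 87.8
```

```bash
python3 p.py 453.5 -7 50 68 12|head -1; python3 -c "
from h import *;o=ctrl.get_obs();print(o['qpos'].round(3),o['qvel'].round(3))"
```

```text
t 10.6 p [450.7  -7.7  59.9] jaw -112.06 deg  tilt [-0.0321  0.002 ] w 87.8 f [-0.  -1.1  0.4] q6 1.91
[-4.400e-02  4.680e-01  2.081e+00  1.000e-03  6.250e-01  1.911e+00] [ 0.001 -0.017 -0.005 -0.002  0.005  0.   ]
```

send_rows([
  [-10, 0, 0, 0],
  [-20, 0, 0, 0],
  [-25, 0, 0, 0],
  [-20, 0, 0, 0],
  [-10, 0, 0, 0],
  [-5, 0, 0, 0],
  [0, 0, 0, 0],
  [40, 0, 0, 0],
  [40, 0, 0, 0],
  [0, 0, 0, 0],
])

```text
t: 11.45
ee_pos: [455.7, -7.8, 80.1]
orientation: [1.476, 1.014, -1.503]
ft_force: [-1.8, -0.0, 0.0]
width: 87.9
```

```bash
python3 p.py 453.5 -7 50 68 12|head -1
```

```text
t 11.4 p [455.7  -7.8  80.1] jaw -112.05 deg  tilt [-0.0186  0.0014] w 87.9 f [-1.8 -0.   0. ] q6 1.91
```

send_rows([
  [-10, 0, 0, 0],
  [-20, 0, 0, 0],
  [-25, 0, 0, 0],
  [-20, 0, 0, 0],
  [-10, 0, 0, 0],
  [-5, 0, 0, 0],
  [0, 0, 0, 0],
  [40, 0, 0, 0],
  [40, 0, 0, 0],
  [0, 0, 0, 0],
])

```text
t: 12.28
ee_pos: [458.9, -7.9, 107.7]
orientation: [1.482, 1.008, -1.494]
ft_force: [-0.8, 0.5, -0.5]
width: 87.9
```

```bash
python3 p.py 453.5 -7 50 68 12|head -1
```

```text
t 12.3 p [458.9  -7.9 107.7] jaw -112.05 deg  tilt [-0.0091  0.001 ] w 87.9 f [-0.8  0.5 -0.5] q6 1.91
```

```bash
python3 p.py 453.5 -7 30 68 15
```

```text
t 12.3 p [458.9  -7.9 107.7] jaw -112.05 deg  tilt [-0.0091  0.001 ] w 87.9 f [-0.8  0.5 -0.5] q6 1.91
[[13.0, -0.8, 0.2, -0.0001], [13.0, -0.8, 0.2, -0.0001], [13.0, -0.8, 0.2, -0.0001], [13.0, -0.8, 0.2, -0.0001], [13.0, -0.8, 0.2, -0.0001], [13.0, -0.8, 0.2, -0.0001]]
```

send_rows([
  [13.0, -0.8, 0.2, 0],
  [13.0, -0.8, 0.2, 0],
  [13.0, -0.8, 0.2, 0],
  [13.0, -0.8, 0.2, 0],
  [13.0, -0.8, 0.2, 0],
  [6, 0, 0, 0],
  [0, 0, 0, 0],
])

```text
t: 12.87
ee_pos: [455.0, -7.3, 41.6]
orientation: [1.48, 1.01, -1.497]
ft_force: [-0.5, -0.3, 0.0]
width: 87.6
```

```bash
python3 p.py 453.5 -7 6 68 10
```

```text
t 12.9 p [455.   -7.3  41.6] jaw -112.04 deg  tilt [-0.0119  0.0011] w 87.6 f [-0.5 -0.3  0. ] q6 1.91
[[8.9, -0.3, 0.0, -0.0002], [8.9, -0.3, 0.0, -0.0002], [8.9, -0.3, 0.0, -0.0002], [8.9, -0.3, 0.0, -0.0002]]
```

send_rows([
  [8.9, -0.3, 0, 0],
  [8.9, -0.3, 0, 0],
  [8.9, -0.3, 0, 0],
  [5, 0, 0, 0],
  [0, 0, 0, 0],
  [0, 0, 0, 0],
])

```text
t: 13.37
ee_pos: [456.0, -7.0, 10.1]
orientation: [1.482, 1.008, -1.494]
ft_force: [0.1, 0.2, -0.2]
width: 87.8
```

```bash
python3 p.py 453.5 -7 6 68 10
```

```text
t 13.4 p [456.   -7.   10.1] jaw -112.04 deg  tilt [-0.0083  0.001 ] w 87.8 f [ 0.1  0.2 -0.2] q6 1.91
[[4.1, -2.3, 0.9, -0.0008]]
```

send_rows([
  [3.5, -2, 0.9, 0],
  [0, 0, 0, 0],
])

```text
t: 13.53
ee_pos: [453.6, -7.1, 6.3]
orientation: [1.482, 1.008, -1.494]
ft_force: [-0.5, 1.1, -0.2]
width: 87.9
```

send_rows([
  [0, 0, 0, 0],
  [0, 0, 0, 0],
  [0, 0, 0, 0],
  [0, 0, 0, 0],
  [0, 0, 0, 0],
  [0, 0, 0, 0],
  [0, 0, 0, 0],
], fingers=0)

```text
t: 14.12
ee_pos: [453.9, -7.1, 6.9]
orientation: [1.483, 1.007, -1.493]
ft_force: [-0.7, -0.9, -1.2]
width: 60.0
```

```bash
python3 p.py 453.5 -7 6 68 10
```

```text
t 14.1 p [453.9  -7.1   6.9] jaw -112.04 deg  tilt [-0.0074  0.0009] w 60.0 f [-0.7 -0.9 -1.2] q6 1.91
[[0.9, -0.4, 0.1, -0.0008]]
```

send_rows([
  [-8, 0, 0, 0],
  [-20, 0, 0, 0],
  [-20, 0, 0, 0],
  [-15, 0, 0, 0],
  [-5, 0, 0, 0],
  [0, 0, 0, 0],
])

```text
t: 14.62
ee_pos: [453.2, -7.1, 78.7]
orientation: [1.481, 1.009, -1.496]
ft_force: [0.9, 1.5, -1.1]
width: 60.0
```

```bash
python3 p.py 622 -11 75 90.95 20
```

```text
t 14.6 p [453.2  -7.1  78.7] jaw -112.04 deg  tilt [-0.0105  0.001 ] w 60.0 f [ 0.9  1.5 -1.1] q6 1.91
[[0.2, 17.6, -6.6, -0.0446], [0.2, 17.8, -5.9, -0.0446], [0.2, 18.1, -5.1, -0.0446], [0.2, 18.3, -4.2, -0.0446], [0.2, 18.5, -3.4, -0.0446], [0.2, 18.6, -2.6, -0.0446], [0.2, 18.7, -1.8, -0.0446], [0.2, 18.7, -0.9, -0.0446], [0.2, 18.8, -0.1, -0.0446]]
```

send_rows([
  [0.2, 17.6, -6.6, -0.0446],
  [0.2, 17.8, -5.9, -0.0446],
  [0.2, 18.1, -5.1, -0.0446],
  [0.2, 18.3, -4.2, -0.0446],
  [0.2, 18.5, -3.4, -0.0446],
  [0.2, 18.6, -2.6, -0.0446],
  [0.2, 18.7, -1.8, -0.0446],
  [0.2, 18.7, -0.9, -0.0446],
  [0.2, 13, 0, -0.0446],
  [0, 0, 0, 0],
])

```text
t: 15.45
ee_pos: [617.5, -9.8, 67.2]
orientation: [1.174, 1.242, -1.197]
ft_force: [-0.1, 0.2, -2.0]
width: 59.7
```

```bash
python3 p.py 628 -11 50 90.95 15
```

```text
t 15.4 p [617.5  -9.8  67.2] jaw -87.93 deg  tilt [-0.0206  0.0014] w 59.7 f [-0.1  0.2 -2. ] q6 1.50
[[8.5, 5.4, 0.8, 0.0098], [8.5, 5.4, 0.8, 0.0098]]
```

send_rows([
  [8.5, 5, 0.8, 0.0098],
  [8.5, 4, 0.8, 0.0098],
  [0, 0, 0, 0],
])

```text
t: 15.7
ee_pos: [624.1, -11.1, 46.3]
orientation: [1.191, 1.234, -1.218]
ft_force: [-0.6, -0.3, -0.3]
width: 59.5
```

```bash
python3 p.py 628 -11 31 90.95 6
```

```text
t 15.7 p [624.1 -11.1  46.3] jaw -89.36 deg  tilt [-0.0245  0.0016] w 59.5 f [-0.6 -0.3 -0.3] q6 1.52
[[5.1, 1.4, -0.0, -0.0018], [5.1, 1.4, -0.0, -0.0018], [5.1, 1.4, -0.0, -0.0018]]
```

send_rows([
  [5, 1, 0, -0.002],
  [4, 1, 0, 0],
  [3, 1, 0, 0],
  [2, 0, 0, 0],
  [1, 0, 0, 0],
])

```text
t: 16.12
ee_pos: [623.7, -11.0, 28.7]
orientation: [1.188, 1.237, -1.221]
ft_force: [-4.3, 0.9, 13.5]
width: 59.6
```

```bash
python3 p.py 628 -11 29 90.95 6
```

```text
t 16.1 p [623.7 -11.   28.7] jaw -89.36 deg  tilt [-0.0291  0.0017] w 59.6 f [-4.3  0.9 13.5] q6 1.52
[[-0.4, 4.3, 0.0, -0.0054]]
```

send_rows([
  [0, 0, 0, 0],
  [0, 0, 0, 0],
  [0, 0, 0, 0],
  [0, 0, 0, 0],
  [0, 0, 0, 0],
], fingers=1)

```text
t: 16.53
ee_pos: [624.2, -11.0, 29.8]
orientation: [1.189, 1.236, -1.22]
ft_force: [-1.1, -0.8, -0.1]
width: 87.0
```

send_rows([
  [-10, 0, 0, 0],
  [-15, 0, 0, 0],
  [-20, 0, 0, 0],
  [-20, 0, 0, 0],
  [-15, 0, 0, 0],
  [-10, 0, 0, 0],
  [0, 0, 0, 0],
])

```text
t: 17.12
ee_pos: [626.3, -11.2, 126.3]
orientation: [1.189, 1.237, -1.221]
ft_force: [0.2, 0.9, 0.2]
width: 87.7
```

```bash
python3 p.py 570 -11 90 90.95 15;python3 - <<'E'
from m import *
d=grab('scene','pics/s5.png')
u0,v0=250,170;sc=6
im=cv2.resize(d['img'][v0:v0+100,u0:u0+130,::-1],None,fx=sc,fy=sc,interpolation=cv2.INTER_CUBIC)
a=np.deg2rad(.95)
wire(d,im,[624,-11],30,30,22,40,a,sc,u0,v0)
cv2.imwrite('pics/s5c.png',im)
E
```

```text
t 17.1 p [626.3 -11.2 126.3] jaw -89.37 deg  tilt [-0.0283  0.0017] w 87.7 f [0.2 0.9 0.2] q6 1.52
[[7.6, -11.1, -0.1, -0.0011], [7.6, -11.1, -0.2, -0.0011], [7.6, -11.1, -0.2, -0.0011], [7.6, -11.1, -0.2, -0.0011], [7.6, -11.1, -0.2, -0.0011]]
```

View pics/s5c.png

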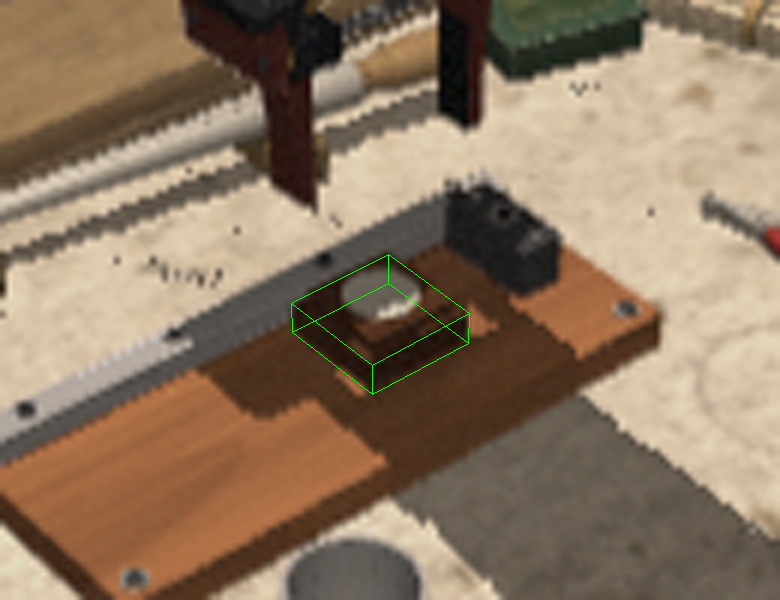

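send_rows([
  [0, -12, 0, -0.001],
  [0, -15, 0, -0.001],
  [0, -18, 0, -0.001],
  [0, -15, 0, -0.001],
  [0, -5, 0, 0],
  [0, 0, 0, 0],
  [40, 0, 0, 0],
  [40, 0, 0, 0],
  [0, 0, 0, 0],
], fingers=0)

```text
t: 17.92
ee_pos: [557.7, -11.9, 42.5]
orientation: [1.187, 1.237, -1.217]
ft_force: [-1.1, -0.7, -0.1]
width: 31.7
```

```bash
python3 p.py 565 -11 90 90.95 15|head -1
```

```text
t 17.9 p [557.7 -11.9  42.5] jaw -89.15 deg  tilt [-0.0269  0.0016] w 31.7 f [-1.1 -0.7 -0.1] q6 1.51
```

send_rows([
  [-10, 0, 0, 0],
  [-20, 0, 0, 0],
  [-25, 0, 0, 0],
  [-20, 0, 0, 0],
  [-10, 0, 0, 0],
  [-5, 0, 0, 0],
  [0, 0, 0, 0],
  [40, 0, 0, 0],
  [40, 0, 0, 0],
  [0, 0, 0, 0],
])

```text
t: 18.75
ee_pos: [569.7, -12.2, 72.4]
orientation: [1.195, 1.223, -1.204]
ft_force: [-1.8, -0.9, -0.2]
width: 0.7
```

```bash
python3 p.py 570 -11 50 90.95 15
```

```text
t 18.8 p [569.7 -12.2  72.4] jaw -89.14 deg  tilt [-0.0086  0.0009] w 0.7 f [-1.8 -0.9 -0.2] q6 1.51
[[11.2, 0.2, -0.6, -0.0008], [11.2, 0.2, -0.6, -0.0008]]
```

Now I'll measure where plinth 1 sits before pushing, with the arm out of the way of the scene view.

Run:
```python
from m import *
import p
d=grab('scene','pics/s6.png');P=w(d)
A=g(ortho(d,626,-11,48,45,.15,np.deg2rad(.95)),45,.15)
cv2.imwrite('pics/s6c.png',A)
p.plan([566,-11.5,30],90.95,12)
```

```text
t 18.8 p [571.3 -12.2  75.2] jaw -89.14 deg  tilt [-0.0059  0.0008] w 0.4 f [0.3 0.4 1.3] q6 1.51
[[11.3, -1.3, -0.2, -0.0004], [11.3, -1.3, -0.2, -0.0004], [11.3, -1.3, -0.2, -0.0004], [11.3, -1.3, -0.2, -0.0004]]
```

View pics/s6c.png

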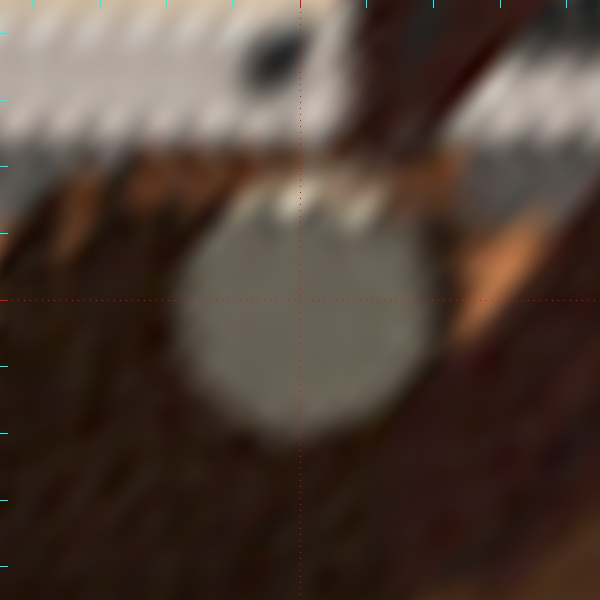

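send_rows([
  [11.3, -1.3, -0.2, 0],
  [11.3, -1.3, -0.2, 0],
  [11.3, -1.3, -0.2, 0],
  [8, -1.3, -0.2, 0],
  [0, 0, 0, 0],
  [0, 0, 0, 0],
])

```text
t: 19.3
ee_pos: [568.8, -11.5, 35.3]
orientation: [1.199, 1.217, -1.198]
ft_force: [-1.1, -0.6, -0.4]
width: 0.7
```

```bash
python3 p.py 582 -11.5 30 90.95 5
```

```text
t 19.3 p [568.8 -11.5  35.3] jaw -89.14 deg  tilt [0.0002 0.0006] w 0.7 f [-1.1 -0.6 -0.4] q6 1.51
[[1.8, 4.4, 0.1, -0.0005], [1.8, 4.4, 0.1, -0.0005], [1.8, 4.4, 0.1, -0.0005]]
```

send_rows([
  [1.8, 4.4, 0, 0],
  [1.8, 4.4, 0, 0],
  [1.5, 4, 0, 0],
  [0, 2, 0, 0],
  [0, 2, 0, 0],
  [0, 2, 0, 0],
])

```text
t: 19.8
ee_pos: [590.4, -11.2, 31.0]
orientation: [1.199, 1.215, -1.197]
ft_force: [0.7, -0.2, -0.3]
width: 0.5
```

send_rows([
  [0, 2, 0, 0],
  [0, 2, 0, 0],
  [0, 2, 0, 0],
])

```text
t: 20.05
ee_pos: [590.8, -11.2, 30.5]
orientation: [1.193, 1.225, -1.206]
ft_force: [-6.5, -0.7, 4.7]
width: -0.1
```

send_rows([
  [0, -8, 0, 0],
  [-3, -8, -8, 0],
  [-3, 0, -15, 0],
  [0, 0, -18, 0],
  [0, 0, -10, 0],
  [0, 0, 0, 0],
])

```text
t: 20.55
ee_pos: [571.5, 42.0, 38.1]
orientation: [1.196, 1.223, -1.206]
ft_force: [0.7, -0.5, 0.0]
width: 0.4
```

```bash
python3 p.py 629 46 33 90.95 15
```

```text
t 20.6 p [571.5  42.   38.1] jaw -89.27 deg  tilt [-0.0097  0.0009] w 0.4 f [ 0.7 -0.5  0. ] q6 1.61
[[1.1, 14.4, -0.8, -0.001], [1.1, 14.4, -0.8, -0.001], [1.1, 14.4, -0.8, -0.001], [1.1, 14.4, -0.8, -0.001]]
```

send_rows([
  [1.1, 14.4, -0.8, 0],
  [1.1, 14.4, -0.8, 0],
  [1.1, 14.4, -0.8, 0],
  [1.1, 12, -0.8, 0],
  [0, 0, 0, 0],
  [0, 0, 0, 0],
])

```text
t: 21.05
ee_pos: [626.9, 46.6, 33.6]
orientation: [1.193, 1.224, -1.203]
ft_force: [0.4, -0.7, -0.1]
width: 0.3
```

```bash
python3 p.py 630 -8 31 90.95 5
```

```text
t 21.1 p [626.9  46.6  33.6] jaw -89.03 deg  tilt [-0.0091  0.0003] w 0.3 f [ 0.4 -0.7 -0.1] q6 1.61
[[0.2, 0.2, 5.0, 0.0], [0.2, 0.2, 5.0, 0.0], [0.2, 0.2, 5.0, 0.0], [0.2, 0.2, 5.0, 0.0], [0.2, 0.2, 5.0, 0.0], [0.2, 0.2, 5.0, 0.0], [0.2, 0.2, 5.0, 0.0], [0.2, 0.2, 5.0, 0.0], [0.2, 0.2, 5.0, 0.0], [0.2, 0.2, 5.0, 0.0]]
[[0.2, 0.2, 5.0, 0.0]]
```

send_rows([
  [0.2, 0.5, 5, 0],
  [0.2, 0.5, 5, 0],
  [0.2, 0.2, 5, 0],
  [0.2, 0.2, 5, 0],
  [0.2, 0.2, 5, 0],
  [0.2, 0.2, 4, 0],
  [0, 0.2, 4, 0],
  [0, 0, 4, 0],
  [0, 0, 3, 0],
  [0, 0, 3, 0],
])

```text
t: 21.88
ee_pos: [626.1, -1.5, 32.5]
orientation: [1.192, 1.226, -1.206]
ft_force: [0.0, 1.3, -0.3]
width: 0.2
```

send_rows([
  [0, 0, 3, 0],
  [0, 0, 3, 0],
  [0, 0, 3, 0],
])

```text
t: 22.13
ee_pos: [626.3, -11.3, 32.5]
orientation: [1.193, 1.226, -1.205]
ft_force: [-0.2, 1.1, -0.3]
width: 0.3
```

send_rows([
  [0, 0, 2, 0],
  [0, 0, 2, 0],
  [0, 0, 2, 0],
])

```text
t: 22.38
ee_pos: [626.4, -13.2, 32.8]
orientation: [1.2, 1.23, -1.205]
ft_force: [0.7, 12.3, 2.9]
width: 0.7
```

Run:
```python
from m import *
d=grab('scene','pics/s7.png')
cv2.imwrite('pics/s7c.png',cv2.resize(d['img'][170:270,250:380,::-1],None,fx=6,fy=6,interpolation=cv2.INTER_CUBIC))
```

```text
(no output)
```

View pics/s7c.png

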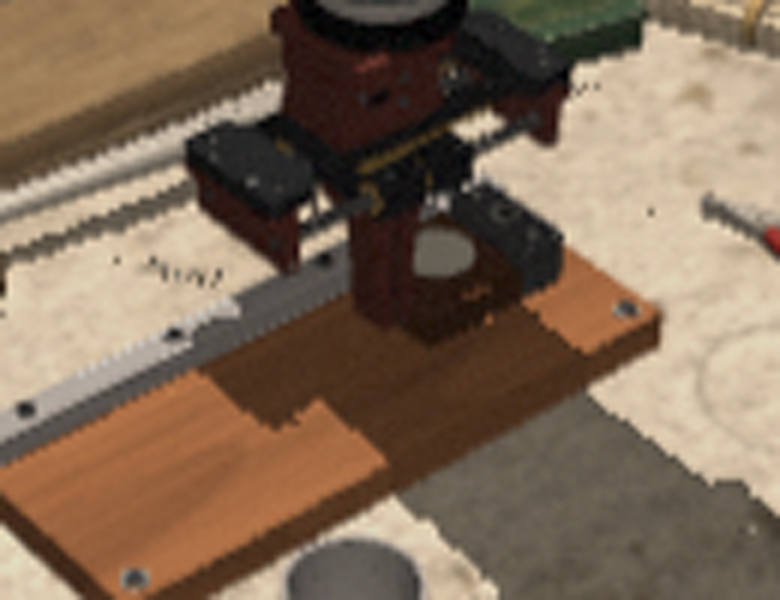

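send_rows([
  [0, 0, -6, 0],
  [0, 0, -10, 0],
  [0, -15, 0, 0],
  [0, -18, 0, 0],
  [0, -18, 0, 0],
  [0, -10, 8, 0],
  [0, 0, 18, 0],
  [0, 0, 18, 0],
  [0, 0, 10, 0],
  [0, 0, 0, 0],
])

```text
t: 23.27
ee_pos: [564.1, -50.9, 33.2]
orientation: [1.195, 1.23, -1.2]
ft_force: [0.3, -0.0, 0.2]
width: 0.4
```

```bash
python3 p.py 583 -51 31 90.95 5
```

```text
t 23.3 p [564.1 -50.9  33.2] jaw -88.91 deg  tilt [-0.0103  0.006 ] w 0.4 f [ 0.3 -0.   0.2] q6 1.43
[[0.5, 4.7, 0.1, 0.0006], [0.5, 4.7, 0.1, 0.0006], [0.5, 4.7, 0.1, 0.0006], [0.5, 4.7, 0.1, 0.0006]]
```

send_rows([
  [0.5, 4.7, 0, 0],
  [0.5, 4.7, 0, 0],
  [0.5, 4.7, 0, 0],
  [0.5, 4, 0, 0],
  [0, 2, 0, 0],
  [0, 2, 0, 0],
  [0, 2, 0, 0],
])

```text
t: 23.85
ee_pos: [591.4, -48.8, 30.4]
orientation: [1.194, 1.231, -1.2]
ft_force: [-9.7, -2.4, 7.1]
width: 0.9
```

send_rows([
  [0, 2, 0, 0],
  [0, 2, 0, 0],
  [0, 2, 0, 0],
])

```text
t: 24.1
ee_pos: [591.3, -48.2, 29.5]
orientation: [1.186, 1.242, -1.209]
ft_force: [-6.4, -1.4, 5.1]
width: 0.3
```

send_rows([
  [0, -10, 0, 0],
  [-5, -12, 0, 0],
  [-20, -5, 0, 0],
  [-25, 0, 0, 0],
  [-25, 0, 0, 0],
  [-15, 0, 0, 0],
  [0, 0, 0, 0],
])

```text
t: 24.68
ee_pos: [557.8, -48.1, 122.3]
orientation: [1.183, 1.248, -1.213]
ft_force: [0.4, 1.3, -0.3]
width: 0.9
```

Run:
```python
from m import *
import p
d=grab('scene','pics/s8.png');t=grab('top','pics/t8.png')
cv2.imwrite('pics/s8c.png',np.hstack([g(ortho(d,631,-52,48,45,.225,np.deg2rad(.95)),45,.225),cv2.resize(d['img'][180:240,290:350,::-1],(400,400),interpolation=cv2.INTER_CUBIC)]))
comp(t,w(t),12,70,(400,480,250,310))
p.plan([441.5,-262,110],94)
```

```text
[443. 274.] 511 z [15.  24.9 30. ] [ 443.6 -265.6] [64.3 57.2] 9.5
t 24.8 p [556.7 -48.1 119.9] jaw -88.74 deg  tilt [-0.0351  0.0074] w 0.4 f [-0.7 -0.4  0.5] q6 1.44
[[1.4, -13.3, 23.5, -0.0053], [1.4, -13.4, 23.4, -0.0053], [1.4, -13.5, 23.4, -0.0053], [1.4, -13.6, 23.3, -0.0053], [1.4, -13.8, 23.2, -0.0053], [1.4, -13.9, 23.1, -0.0053], [1.4, -14.0, 23.1, -0.0053], [1.4, -14.1, 23.0, -0.0053], [1.4, -14.3, 22.9, -0.0053]]
```

View pics/s8c.png

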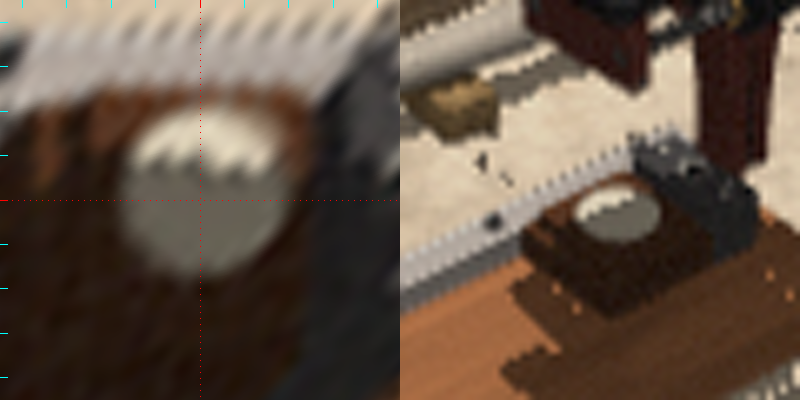

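View pics/t8.png

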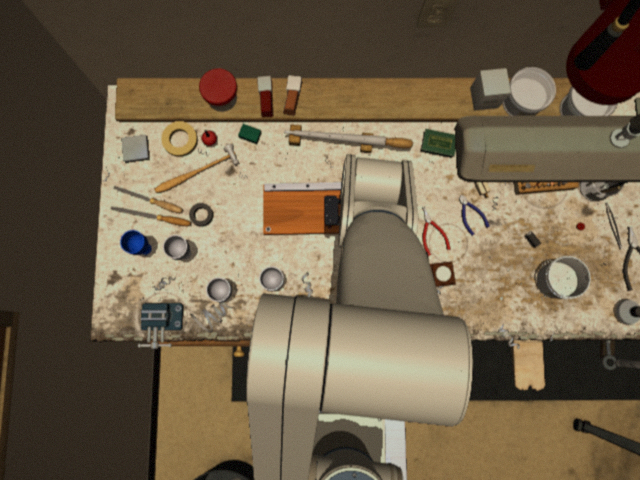

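Run:
```python
from m import *
from h import *
import glob
d=load('top')
im=cv2.imread('pics/top0.png'); d0=dict(d);d0['img']=im[...,::-1]
s=load('scene');s0=dict(s);s0['img']=cv2.imread('pics/scene0.png')[...,::-1]
for q in(d0,s0):
    for c in ((453.5,-7),(442,-262)):
        A=ortho(q,*c,26,28,.2); gr=cv2.cvtColor(A,cv2.COLOR_BGR2GRAY); m=(gr>140).astype(np.uint8)
        n,l,st,ce=cv2.connectedComponentsWithStats(m); i=l[140,140]; print(c, st[i], 'center',(c[0]+28-ce[i][1]*.2).round(1),(c[1]+28-ce[i][0]*.2).round(1))
A=[g(ortho(q,442,-262,z,40,.15,np.deg2rad(6)),40,.15) for q,z in((d0,18),(s0,18))]
cv2.imwrite('pics/p2.png',cv2.resize(np.hstack(A),(800,400)))
```

```text
(453.5, -7) [   47    37   188   191 27701] center 455.1 -7.3
(442, -262) [   52    28   189   189 27727] center 445.6 -263.0
(453.5, -7) [   55    40   182   181 24883] center 455.2 -7.8
(442, -262) [   63    28   178   180 24215] center 446.1 -264.3
```

View pics/p2.png

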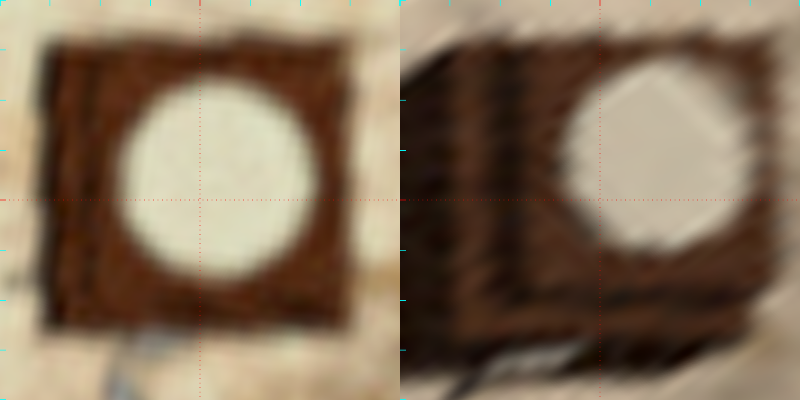

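send_rows([
  [0, -13, 23.5, -0.008],
  [0, -13, 23.5, -0.008],
  [0, -13, 23.5, -0.008],
  [0, -13, 23.5, -0.008],
  [0, -13, 23.5, -0.008],
  [0, -13, 23.5, -0.008],
  [0, -13, 23.5, -0.008],
  [0, -10, 20, -0.008],
  [0, -5, 10, 0],
  [0, 0, 0, 0],
], fingers=1)

```text
t: 25.62
ee_pos: [447.8, -250.5, 108.4]
orientation: [1.128, 1.302, -1.168]
ft_force: [1.0, 0.0, -0.7]
width: 63.7
```

```bash
python3 p.py 445.8 -263.6 110 96 15
```

```text
t 25.6 p [ 447.8 -250.5  108.4] jaw -84.65 deg  tilt [-0.0513  0.0152] w 63.7 f [ 1.   0.  -0.7] q6 0.96
[[-1.7, -3.3, 12.8, -0.0113]]
```

send_rows([
  [-15, -2, 6, -0.005],
  [-20, -2, 6, -0.005],
  [-25, 0, 0, 0],
  [-25, 0, 0, 0],
  [-20, 0, 0, 0],
  [-10, 0, 0, 0],
  [-5, 0, 0, 0],
  [41, 0, 0, 0],
  [41, 0, 0, 0],
  [0, 0, 0, 0],
])

```text
t: 26.45
ee_pos: [447.4, -255.0, 143.0]
orientation: [1.122, 1.316, -1.16]
ft_force: [-1.2, 0.4, -0.4]
width: 87.9
```

send_rows([
  [-15, 0, 0, 0],
  [-20, 0, 0, 0],
  [-20, 0, 0, 0],
  [-15, 0, 0, 0],
  [-10, 0, 0, 0],
  [-5, 0, 0, 0],
  [0, 0, 0, 0],
  [41, 0, 0, 0],
  [41, 0, 0, 0],
  [0, 0, 0, 0],
])

```text
t: 27.28
ee_pos: [446.7, -249.7, 149.0]
orientation: [1.12, 1.328, -1.16]
ft_force: [-1.9, 0.5, -0.5]
width: 88.1
```

```bash
python3 p.py 445.8 -263.6 110 96 15
```

```text
t 27.3 p [ 446.7 -249.7  149. ] jaw -83.88 deg  tilt [-0.0653  0.0271] w 88.1 f [-1.9  0.5 -0.5] q6 0.94
[[12.9, -0.0, 5.0, 0.0007], [12.9, 0.0, 5.0, 0.0007], [12.9, 0.0, 5.0, 0.0007]]
```

send_rows([
  [8, 0, 0, 0],
  [8, 0, 0, 0],
  [8, 0, 0, 0],
  [8, 0, 0, 0],
  [8, 0, 0, 0],
  [4, 0, 0, 0],
  [0, 0, 0, 0],
  [0, 0, 0, 0],
])

```text
t: 27.95
ee_pos: [445.4, -249.1, 104.8]
orientation: [1.12, 1.326, -1.16]
ft_force: [0.3, 1.0, 0.4]
width: 87.7
```

```bash
python3 p.py 445.8 -263.6 110 96 15
```

```text
t 27.9 p [ 445.4 -249.1  104.8] jaw -83.87 deg  tilt [-0.0641  0.0264] w 87.7 f [0.3 1.  0.4] q6 0.94
[[-2.8, -0.8, 7.1, 0.0011], [-2.8, -0.8, 7.1, 0.0011]]
```

send_rows([
  [0, 0, 0, 0],
  [0, 0, 0, 0],
  [0, 0, 0, 0],
  [0, 0, 0, 0],
  [0, 0, 0, 0],
  [0, 0, 0, 0],
  [0, 0, 0, 0],
  [0, 0, 0, 0],
])

```text
t: 28.62
ee_pos: [446.6, -249.8, 106.6]
orientation: [1.12, 1.323, -1.159]
ft_force: [0.2, 0.7, 0.7]
width: 88.0
```

```bash
python3 p.py 445.8 -263.6 110 96 15
```

```text
t 28.6 p [ 446.6 -249.8  106.6] jaw -83.87 deg  tilt [-0.0611  0.0247] w 88.0 f [0.2 0.7 0.7] q6 0.94
[[-3.7, -2.5, 13.5, 0.0023]]
```

send_rows([
  [40, 0, 0, 0],
  [0, 0, 0, 0],
  [0, 0, 0, 0],
])

```text
t: 28.87
ee_pos: [445.0, -249.3, 65.8]
orientation: [1.12, 1.322, -1.159]
ft_force: [2.0, -0.4, 0.7]
width: 87.5
```

```bash
python3 p.py 445.8 -263.6 110 96 15
```

```text
t 28.9 p [ 445.  -249.3   65.8] jaw -83.87 deg  tilt [-0.0609  0.0246] w 87.5 f [ 2.  -0.4  0.7] q6 0.95
[[-11.1, -0.8, 3.2, 0.0006], [-11.1, -0.8, 3.2, 0.0006], [-11.1, -0.8, 3.2, 0.0006], [-11.1, -0.8, 3.2, 0.0006]]
```

send_rows([
  [-40, 0, 0, 0],
  [0, 0, 0, 0],
  [0, 0, 0, 0],
])

```text
t: 29.12
ee_pos: [446.2, -249.5, 106.8]
orientation: [1.12, 1.33, -1.161]
ft_force: [0.2, 0.3, -1.1]
width: 87.8
```

```bash
python3 p.py 445.8 -263.6 110 96 15
```

```text
t 29.1 p [ 446.2 -249.5  106.8] jaw -83.88 deg  tilt [-0.0671  0.0282] w 87.8 f [ 0.2  0.3 -1.1] q6 0.94
[[-3.5, -2.1, 13.9, 0.0021]]
```

send_rows([
  [32, 0, 0, 0],
  [32, 0, 0, 0],
  [0, 0, 0, 0],
  [0, 0, 0, 0],
])

```text
t: 29.45
ee_pos: [448.1, -251.2, 50.2]
orientation: [1.121, 1.313, -1.155]
ft_force: [-0.3, -0.1, -0.7]
width: 88.1
```

```bash
python3 p.py 445.8 -263.6 110 96 15
```

```text
t 29.4 p [ 448.1 -251.2   50.2] jaw -83.85 deg  tilt [-0.0525  0.0197] w 88.1 f [-0.3 -0.1 -0.7] q6 0.95
[[-12.0, -1.3, 2.1, 0.0005], [-12.0, -1.3, 2.1, 0.0005], [-12.0, -1.3, 2.1, 0.0005], [-12.0, -1.3, 2.1, 0.0005], [-12.0, -1.3, 2.1, 0.0005]]
```

send_rows([
  [-8, 0, 0, 0],
  [-10, 0, 0, 0],
  [-10, 0, 0, 0],
  [-10, 0, 0, 0],
  [-10, 0, 0, 0],
  [-10, 0, 0, 0],
  [-8, 0, 0, 0],
  [-4, 0, 0, 0],
  [0, 0, 0, 0],
])

```text
t: 30.2
ee_pos: [456.1, -255.0, 138.0]
orientation: [1.121, 1.298, -1.151]
ft_force: [-1.0, 0.6, 0.2]
width: 87.7
```

```bash
python3 p.py 445.8 -263.6 110 96 15
```

```text
t 30.2 p [ 456.1 -255.   138. ] jaw -83.83 deg  tilt [-0.0402  0.0126] w 87.7 f [-1.   0.6  0.2] q6 0.94
[[9.4, -3.4, 2.6, 0.001], [9.4, -3.4, 2.6, 0.001], [9.4, -3.4, 2.7, 0.001]]
```

send_rows([
  [32, -2, 2, 0],
  [32, -2, 2, 0],
  [0, 0, 0, 0],
  [0, 0, 0, 0],
  [-8, 0, 0, 0],
  [-10, 0, 0, 0],
  [-8, 0, 0, 0],
  [-4, 0, 0, 0],
  [0, 0, 0, 0],
  [0, 0, 0, 0],
])

```text
t: 31.03
ee_pos: [455.5, -260.9, 113.2]
orientation: [1.121, 1.287, -1.147]
ft_force: [-0.1, -0.3, 0.0]
width: 87.6
```

```bash
python3 p.py 445.8 -263.6 60 96 15
```

```text
t 31.0 p [ 455.5 -260.9  113.2] jaw -83.80 deg  tilt [-0.0309  0.0073] w 87.6 f [-0.1 -0.3  0. ] q6 0.93
[[13.4, -2.1, 0.6, 0.0009], [13.4, -2.1, 0.6, 0.0009], [13.4, -2.1, 0.6, 0.0009], [13.4, -2.1, 0.6, 0.0009]]
```

send_rows([
  [30, -4, 0.6, 0],
  [30, -2, 0.6, 0],
  [0, 0, 0, 0],
  [0, 0, 0, 0],
])

```text
t: 31.37
ee_pos: [450.9, -264.0, 55.9]
orientation: [1.121, 1.279, -1.143]
ft_force: [0.1, -0.5, 0.8]
width: 87.5
```

```bash
python3 p.py 445.8 -263.6 7 96 10
```

```text
t 31.4 p [ 450.9 -264.    55.9] jaw -83.78 deg  tilt [-0.0233  0.0028] w 87.5 f [ 0.1 -0.5  0.8] q6 0.93
[[9.8, -0.8, -0.1, 0.0008], [9.8, -0.8, -0.1, 0.0008], [9.8, -0.8, -0.1, 0.0008], [9.8, -0.8, -0.1, 0.0008], [9.8, -0.8, -0.1, 0.0008]]
```

send_rows([
  [9.8, -0.8, 0, 0],
  [9.8, -0.8, 0, 0],
  [9.8, -0.8, 0, 0],
  [8, -0.8, 0, 0],
  [5, -0.8, 0, 0],
  [0, 0, 0, 0],
  [0, 0, 0, 0],
])

```text
t: 31.95
ee_pos: [447.6, -265.4, 12.8]
orientation: [1.12, 1.274, -1.142]
ft_force: [1.1, 0.0, -0.6]
width: 87.9
```

```bash
python3 p.py 445.8 -263.6 7 96 10
```

```text
t 31.9 p [ 447.6 -265.4   12.8] jaw -83.77 deg  tilt [-0.0199  0.0007] w 87.9 f [ 1.1  0.  -0.6] q6 0.92
[[5.8, -1.5, -2.0, 0.004]]
```

send_rows([
  [4.5, -1.0, -1.5, 0],
  [1, 0, 0, 0],
  [0, 0, 0, 0],
])

```text
t: 32.2
ee_pos: [446.6, -264.1, 7.2]
orientation: [1.12, 1.274, -1.142]
ft_force: [-0.2, 0.5, 0.6]
width: 87.9
```

send_rows([
  [0, 0, 0, 0],
  [0, 0, 0, 0],
  [0, 0, 0, 0],
  [0, 0, 0, 0],
  [0, 0, 0, 0],
  [0, 0, 0, 0],
  [0, 0, 0, 0],
], fingers=0)

```text
t: 32.78
ee_pos: [447.1, -264.3, 7.9]
orientation: [1.12, 1.272, -1.141]
ft_force: [-0.8, 0.7, -0.3]
width: 59.9
```

```bash
python3 p.py 445.8 -263.6 7 96 10
```

```text
t 32.8 p [ 447.1 -264.3    7.9] jaw -83.76 deg  tilt [-0.0181 -0.0004] w 59.9 f [-0.8  0.7 -0.3] q6 0.93
[[0.9, -1.2, -0.8, 0.0042]]
```

send_rows([
  [-5, 0, 0, 0],
  [-10, 0, 0, 0],
  [-12, 0, 0, 0],
  [-12, 0, 0, 0],
  [-12, 0, 0, 0],
  [-10, 0, 0, 0],
  [-6, 0, 0, 0],
  [-3, 0, 0, 0],
])

```text
t: 33.45
ee_pos: [447.8, -263.9, 84.2]
orientation: [1.12, 1.274, -1.142]
ft_force: [-0.1, -0.5, -1.3]
width: 59.6
```

```bash
python3 p.py 615 40 85 90.95 22
```

```text
t 33.5 p [ 447.8 -263.9   84.2] jaw -83.76 deg  tilt [-0.0192  0.0003] w 59.6 f [-0.1 -0.5 -1.3] q6 0.92
[[-0.2, 12.4, -17.7, 0.0058], [-0.2, 12.3, -17.8, 0.0058], [-0.2, 12.2, -17.9, 0.0058], [-0.2, 12.1, -18.0, 0.0058], [-0.2, 12.0, -18.0, 0.0058], [-0.2, 11.9, -18.1, 0.0058], [-0.2, 11.8, -18.2, 0.0058], [-0.2, 11.7, -18.2, 0.0058], [-0.2, 11.6, -18.3, 0.0058], [-0.2, 11.5, -18.4, 0.0058]]
[[-0.2, 11.4, -18.4, 0.0058], [-0.2, 11.3, -18.5, 0.0058], [-0.2, 11.2, -18.6, 0.0058], [-0.2, 11.1, -18.6, 0.0058], [-0.2, 11.0, -18.7, 0.0058], [-0.2, 10.9, -18.8, 0.0058]]
```

send_rows([
  [0, 6, -9, 0.0058],
  [-0.2, 12.3, -17.8, 0.0058],
  [-0.2, 12.2, -17.9, 0.0058],
  [-0.2, 12.1, -18.0, 0.0058],
  [-0.2, 12.0, -18.0, 0.0058],
  [-0.2, 11.9, -18.1, 0.0058],
  [-0.2, 11.8, -18.2, 0.0058],
  [-0.2, 11.7, -18.2, 0.0058],
  [-0.2, 11.6, -18.3, 0.0058],
  [-0.2, 11.5, -18.4, 0.0058],
])

```text
t: 34.28
ee_pos: [548.9, -79.5, 85.9]
orientation: [1.169, 1.242, -1.194]
ft_force: [0.1, 0.5, -0.9]
width: 59.4
```

```bash
python3 p.py 615 43 80 90.95 20
```

```text
t 34.3 p [548.9 -79.5  85.9] jaw -87.66 deg  tilt [-0.0195 -0.001 ] w 59.4 f [ 0.1  0.5 -0.9] q6 1.37
[[0.6, 10.2, -17.1, 0.0035], [0.6, 10.1, -17.1, 0.0035], [0.6, 10.0, -17.2, 0.0035], [0.6, 10.0, -17.2, 0.0035], [0.6, 9.9, -17.2, 0.0035], [0.6, 9.9, -17.3, 0.0035], [0.6, 9.8, -17.3, 0.0035]]
```

send_rows([
  [0.6, 10.2, -17.1, 0.0035],
  [0.6, 10.1, -17.1, 0.0035],
  [0.6, 10.0, -17.2, 0.0035],
  [0.6, 10.0, -17.2, 0.0035],
  [0.6, 9.9, -17.2, 0.0035],
  [0.6, 7, -12, 0.0035],
  [0.6, 4, -6, 0.0035],
  [0, 0, 0, 0],
])

```text
t: 34.95
ee_pos: [609.3, 35.8, 79.1]
orientation: [1.184, 1.234, -1.212]
ft_force: [-0.5, -0.1, -0.7]
width: 59.9
```

```bash
python3 p.py 623 44 45 90.95 10
```

```text
t 35.0 p [609.3  35.8  79.1] jaw -88.92 deg  tilt [-0.022  -0.0006] w 59.9 f [-0.5 -0.1 -0.7] q6 1.59
[[8.4, 3.7, -2.0, 0.0006], [8.4, 3.7, -2.0, 0.0006], [8.4, 3.7, -2.0, 0.0006], [8.4, 3.7, -2.0, 0.0006]]
```

send_rows([
  [8.4, 3.7, -2.0, 0],
  [8.4, 3.7, -2.0, 0],
  [8.4, 3.7, -2.0, 0],
  [6, 2, -2.0, 0],
  [0, 0, 0, 0],
  [0, 0, 0, 0],
])

```text
t: 35.45
ee_pos: [620.4, 41.5, 42.7]
orientation: [1.184, 1.235, -1.217]
ft_force: [-0.0, -0.7, -1.1]
width: 59.7
```

```bash
python3 p.py 624 44 30 90.95 10
```

```text
t 35.5 p [620.4  41.5  42.7] jaw -89.05 deg  tilt [-0.0259 -0.0014] w 59.7 f [-0.  -0.7 -1.1] q6 1.60
[[6.3, 2.0, -1.2, -0.0], [6.3, 2.0, -1.2, -0.0]]
```

send_rows([
  [5, 2, -1.2, 0],
  [3, 1, -1, 0],
  [2, 0, 0, 0],
  [2, 0, 0, 0],
  [1, 0, 0, 0],
  [0, 0, 0, 0],
])

```text
t: 35.95
ee_pos: [623.5, 43.0, 30.3]
orientation: [1.185, 1.234, -1.217]
ft_force: [-0.1, -0.4, -1.0]
width: 59.8
```

send_rows([
  [1.5, 0, 0, 0],
  [1.5, 0, 0, 0],
  [1, 0, 0, 0],
])

```text
t: 36.2
ee_pos: [623.7, 43.1, 29.8]
orientation: [1.185, 1.234, -1.217]
ft_force: [-1.5, -0.3, 5.6]
width: 59.5
```

Touched down. Release, lift clear, and close the fingers for pushing.

send_rows([
  [0, 0, 0, 0],
  [0, 0, 0, 0],
  [0, 0, 0, 0],
  [0, 0, 0, 0],
  [0, 0, 0, 0],
], fingers=1)

```text
t: 36.62
ee_pos: [624.4, 43.1, 30.3]
orientation: [1.186, 1.232, -1.215]
ft_force: [-0.4, -1.0, -0.3]
width: 87.1
```

send_rows([
  [-5, 0, 0, 0],
  [-10, 0, 0, 0],
  [-15, 0, 0, 0],
  [-15, 0, 0, 0],
  [-10, 0, 0, 0],
  [-5, 0, 0, 0],
  [0, 0, 0, 0],
])

```text
t: 37.2
ee_pos: [625.7, 43.2, 95.0]
orientation: [1.186, 1.233, -1.216]
ft_force: [-0.2, -0.9, -0.2]
width: 87.7
```

```bash
python3 p.py 562 44 95 90.95 15;python3 - <<'E'
from m import *
d=grab('scene','pics/s9.png')
u0,v0=240,170;sc=6
im=cv2.resize(d['img'][v0:v0+100,u0:u0+130,::-1],None,fx=sc,fy=sc,interpolation=cv2.INTER_CUBIC)
a=np.deg2rad(.95)
wire(d,im,[632,-51.5],30,30,22,40,a,sc,u0,v0)
cv2.imwrite('pics/s9c.png',im)
E
```

```text
t 37.2 p [625.7  43.2  95. ] jaw -89.11 deg  tilt [-0.0236 -0.0012] w 87.7 f [-0.2 -0.9 -0.2] q6 1.61
[[0.3, -12.7, -0.4, -0.0002], [0.3, -12.7, -0.4, -0.0002], [0.3, -12.7, -0.4, -0.0002], [0.3, -12.7, -0.4, -0.0002], [0.3, -12.7, -0.4, -0.0002]]
```

View pics/s9c.png

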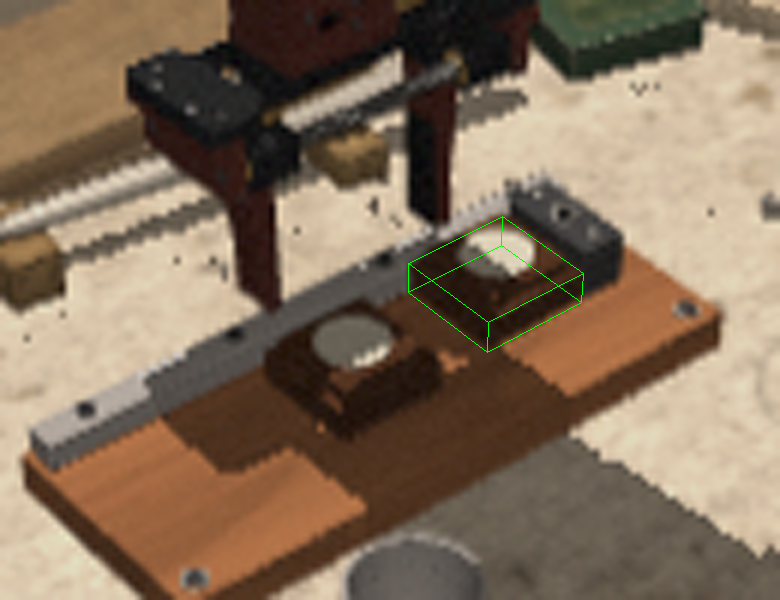

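send_rows([
  [0, -6, 0, 0],
  [0, -12, 0, 0],
  [0, -14, 0, 0],
  [0, -14, 0, 0],
  [0, -10, 0, 0],
  [0, -5, 0, 0],
  [0, 0, 0, 0],
  [0, 0, 0, 0],
], fingers=0)

```text
t: 37.92
ee_pos: [556.4, 41.9, 91.3]
orientation: [1.181, 1.239, -1.222]
ft_force: [-0.1, -0.3, 0.3]
width: 37.8
```

```bash
python3 p.py 562 44 31 90.95 10
```

```text
t 37.9 p [556.4  41.9  91.3] jaw -89.12 deg  tilt [-0.0323 -0.0017] w 37.8 f [-0.1 -0.3  0.3] q6 1.61
[[8.6, 1.1, -0.3, -0.0002], [8.6, 1.1, -0.3, -0.0002], [8.6, 1.1, -0.3, -0.0002], [8.6, 1.1, -0.3, -0.0002], [8.6, 1.1, -0.3, -0.0002], [8.6, 1.1, -0.3, -0.0002], [8.6, 1.1, -0.3, -0.0002]]
```

send_rows([
  [26, 2, 0, 0],
  [26, 2, 0, 0],
  [0, 0, 0, 0],
  [0, 0, 0, 0],
  [0, 0, 0, 0],
])

```text
t: 38.33
ee_pos: [562.5, 42.0, 38.8]
orientation: [1.183, 1.236, -1.219]
ft_force: [0.6, -0.1, 0.1]
width: 4.7
```

```bash
python3 p.py 580 44 30 90.95 5
```

```text
t 38.3 p [562.5  42.   38.8] jaw -89.12 deg  tilt [-0.0284 -0.0015] w 4.7 f [ 0.6 -0.1  0.1] q6 1.61
[[2.1, 4.4, -0.4, -0.0003], [2.1, 4.4, -0.4, -0.0003], [2.1, 4.4, -0.4, -0.0003], [2.1, 4.4, -0.4, -0.0003]]
```

send_rows([
  [2, 4.4, 0, 0],
  [2, 4.4, 0, 0],
  [2, 4.4, 0, 0],
  [2, 4.4, 0, 0],
  [0, 3, 0, 0],
  [0, 3, 0, 0],
  [0, 2, 0, 0],
])

```text
t: 38.92
ee_pos: [589.9, 42.4, 33.4]
orientation: [1.183, 1.238, -1.221]
ft_force: [-10.5, -0.3, 9.8]
width: 0.4
```

send_rows([
  [0, 2, 0, 0],
  [0, 2, 0, 0],
  [0, 2, 0, 0],
])

```text
t: 39.17
ee_pos: [589.7, 42.4, 33.0]
orientation: [1.175, 1.248, -1.232]
ft_force: [-6.2, 0.3, 6.2]
width: 0.4
```

send_rows([
  [0, -8, 0, 0],
  [0, -10, -6, 0],
  [0, 0, -12, 0],
  [0, 0, -15, 0],
  [0, 0, -12, 0],
  [0, 0, -5, 0],
  [0, 0, 0, 0],
])

```text
t: 39.75
ee_pos: [569.8, 97.1, 34.5]
orientation: [1.177, 1.246, -1.23]
ft_force: [-0.8, -0.8, 0.4]
width: 0.2
```

```bash
python3 p.py 626 98 32 90.95 14
```

```text
t 39.8 p [569.8  97.1  34.5] jaw -89.16 deg  tilt [-0.0419 -0.0014] w 0.2 f [-0.8 -0.8  0.4] q6 1.70
[[0.0, 11.2, -0.0, -0.0004], [0.0, 11.2, -0.0, -0.0004], [0.0, 11.2, -0.0, -0.0004], [0.0, 11.2, -0.0, -0.0004], [0.0, 11.2, 0.0, -0.0004]]
```

send_rows([
  [0, 6, 0, 0],
  [0, 11.2, 0, 0],
  [0, 11.2, 0, 0],
  [0, 11.2, 0, 0],
  [0, 8, 0, 0],
  [0, 4, 0, 0],
  [0, 0, 0, 0],
])

```text
t: 40.33
ee_pos: [628.7, 97.2, 32.4]
orientation: [1.179, 1.244, -1.227]
ft_force: [0.4, -0.7, 0.7]
width: 0.4
```

```bash
python3 p.py 627 70 32 90.95 5
```

```text
t 40.3 p [628.7  97.2  32.4] jaw -89.15 deg  tilt [-0.0389 -0.0016] w 0.4 f [ 0.4 -0.7  0.7] q6 1.69
[[0.1, -0.3, 4.5, -0.0003], [0.1, -0.3, 4.5, -0.0003], [0.1, -0.3, 4.5, -0.0003], [0.1, -0.3, 4.5, -0.0003], [0.1, -0.4, 4.5, -0.0003], [0.1, -0.4, 4.5, -0.0003]]
```

send_rows([
  [0, 0, 4.5, 0],
  [0, 0, 4.5, 0],
  [0, 0, 4.5, 0],
  [0, 0, 4.5, 0],
  [0, 0, 4.5, 0],
  [0, 0, 4.5, 0],
  [0, 0, 4, 0],
  [0, 0, 3, 0],
  [0, 0, 3, 0],
  [0, 0, 2, 0],
])

```text
t: 41.17
ee_pos: [627.1, 53.1, 32.0]
orientation: [1.178, 1.245, -1.23]
ft_force: [-0.0, 0.7, -0.0]
width: 0.6
```

send_rows([
  [0, 0, 2, 0],
  [0, 0, 2, 0],
  [0, 0, 2, 0],
])

```text
t: 41.42
ee_pos: [627.0, 46.8, 31.9]
orientation: [1.179, 1.246, -1.231]
ft_force: [-2.4, 13.2, 0.5]
width: 0.1
```

send_rows([
  [0, 0, 2, 0],
  [0, 0, -6, 0],
  [0, 0, -8, 0],
  [0, -12, -4, 0],
  [0, -16, 0, 0],
  [0, -16, 0, 0],
  [0, -12, 4, 0],
  [0, -4, 12, 0],
  [0, 0, 14, 0],
  [0, 0, 14, 0],
])

```text
t: 42.25
ee_pos: [567.1, 23.1, 35.0]
orientation: [1.178, 1.248, -1.222]
ft_force: [0.8, -0.2, 0.8]
width: 0.8
```

```bash
python3 p.py 575 9 32 90.95 14
```

```text
t 42.2 p [567.1  23.1  35. ] jaw -88.90 deg  tilt [-0.0386  0.0015] w 0.8 f [ 0.8 -0.2  0.8] q6 1.57
[[1.3, 3.9, 7.1, 0.0013], [1.3, 3.9, 7.1, 0.0013]]
```

send_rows([
  [1, 3, 7, 0],
  [1, 3, 3, 0],
  [0, 4, 0, 0],
  [0, 4, 0, 0],
  [0, 4, 0, 0],
  [0, 2, 0, 0],
  [0, 2, 0, 0],
  [0, 2, 0, 0],
])

```text
t: 42.92
ee_pos: [590.2, 7.2, 31.1]
orientation: [1.175, 1.254, -1.236]
ft_force: [-7.7, -1.8, 6.9]
width: 0.3
```

send_rows([
  [0, 2, 0, 0],
  [0, 2, 0, 0],
  [0, 2, 0, 0],
])

```text
t: 43.17
ee_pos: [590.0, 7.9, 30.0]
orientation: [1.165, 1.266, -1.246]
ft_force: [-7.3, -2.2, 5.7]
width: 0.5
```

send_rows([
  [0, -8, 0, 0],
  [-5, -10, 0, 0],
  [-10, -10, 0, 0],
  [-12, -10, 0, 0],
  [-12, 0, 0, 0],
  [-12, 0, 0, 0],
  [-10, 0, 0, 0],
  [-5, 0, 0, 0],
  [0, 0, 0, 0],
])

```text
t: 43.92
ee_pos: [555.3, 9.7, 104.0]
orientation: [1.164, 1.266, -1.242]
ft_force: [0.2, -0.1, -0.2]
width: 0.4
```

Run:
```python
from m import *
import p
p.plan([424.5,162,160],0.95,20)
d=grab('scene','pics/s10.png');t=grab('top','pics/t10.png')
cv2.imwrite('pics/s10c.png',cv2.resize(d['img'][165:265,250:380,::-1],None,fx=6,fy=6,interpolation=cv2.INTER_CUBIC))
for c in ((632,-52),(631,8)):
    A=ortho(d,*c,48,26,.2); gr=cv2.cvtColor(A,cv2.COLOR_BGR2GRAY);m=(gr>75).astype(np.uint8)
    n,l,st,ce=cv2.connectedComponentsWithStats(m); i=l[130,130]; print(c,st[i],(c[0]+26-ce[i][1]*.2).round(1),(c[1]+26-ce[i][0]*.2).round(1))
```

```text
t 43.9 p [555.3   9.7 104. ] jaw -88.89 deg  tilt [-0.0641 -0.0003] w 0.4 f [ 0.2 -0.1 -0.2] q6 1.55
[[-3.0, -8.2, -9.7, -0.098], [-3.0, -7.2, -10.4, -0.098], [-3.0, -6.2, -11.1, -0.098], [-3.0, -5.0, -11.6, -0.098], [-3.0, -3.9, -12.1, -0.098], [-3.0, -2.7, -12.4, -0.098], [-3.0, -1.5, -12.6, -0.098], [-3.0, -0.2, -12.7, -0.098], [-3.0, 1.0, -12.6, -0.098], [-3.0, 2.3, -12.5, -0.098]]
[[-3.0, 3.5, -12.2, -0.098], [-3.0, 4.6, -11.8, -0.098], [-3.0, 5.8, -11.3, -0.098], [-3.0, 6.9, -10.7, -0.098], [-3.0, 7.9, -9.9, -0.098], [-3.0, 8.8, -9.1, -0.098]]
(632, -52) [    0     0   260   260 62540] 630.6 -52.8
(631, 8) [    0     0   226   219 32272] 636.1 8.0
```

View pics/s10c.png

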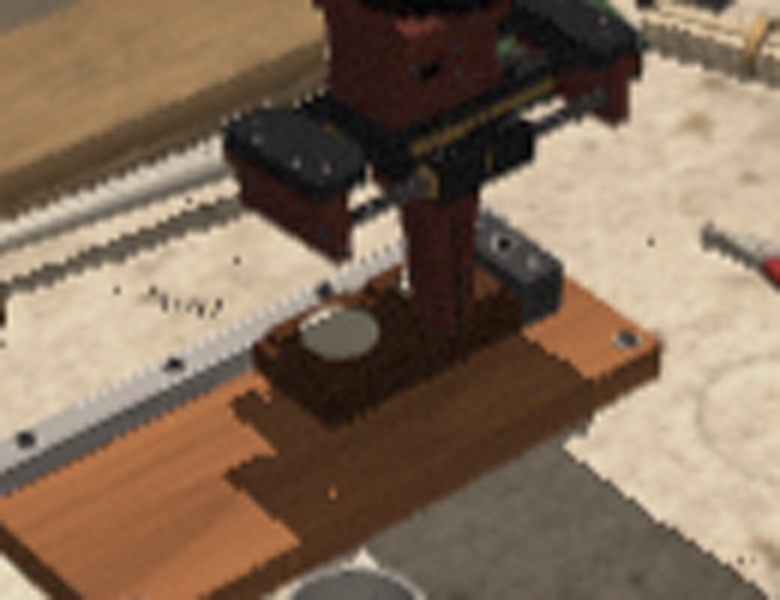

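View pics/t10.png

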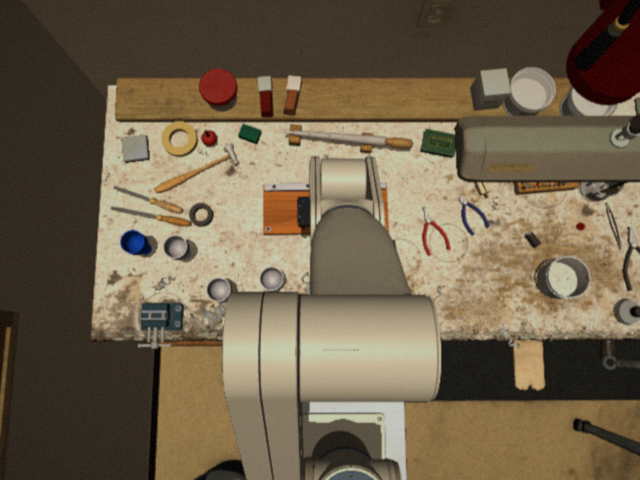

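send_rows([
  [-6, -8.2, -9.7, -0.098],
  [-6, -7.2, -10.4, -0.098],
  [-6, -6.2, -11.1, -0.098],
  [-6, -5.0, -11.6, -0.098],
  [-6, -3.9, -12.1, -0.098],
  [-6, -2.7, -12.4, -0.098],
  [-6, -1.5, -12.6, -0.098],
  [-3.0, -0.2, -12.7, -0.098],
  [-3.0, 1.0, -12.6, -0.098],
  [0, 0, -5, -0.098],
], fingers=1)

```text
t: 44.85
ee_pos: [472.4, 99.3, 151.2]
orientation: [0.403, 1.605, -0.437]
ft_force: [-0.0, 0.0, 0.5]
width: 63.9
```

```bash
python3 p.py 424.5 120 160 0.95 16
```

```text
t 44.9 p [472.4  99.3 151.2] jaw -30.47 deg  tilt [-0.0767 -0.0011] w 63.9 f [-0.   0.   0.5] q6 0.70
[[-0.9, -1.1, -8.7, -0.0914], [-0.9, -0.3, -8.8, -0.0914], [-0.9, 0.5, -8.8, -0.0914], [-0.9, 1.3, -8.7, -0.0914], [-0.9, 2.1, -8.5, -0.0914], [-0.9, 2.8, -8.3, -0.0914]]
```

send_rows([
  [0, 2, 2, -0.0914],
  [0, 2, 2, -0.0914],
  [0, 2, 2, -0.0914],
  [0, 2, 2, -0.0914],
  [0, 0, 0, -0.0914],
  [0, 0, 0, -0.0914],
  [0, 0, 0, 0],
  [32, 0, 0, 0],
  [32, 0, 0, 0],
  [0, 0, 0, 0],
])

```text
t: 45.68
ee_pos: [476.2, 104.9, 80.8]
orientation: [-0.035, 1.652, 0.035]
ft_force: [-0.7, -0.1, -0.2]
width: 87.6
```

```bash
python3 p.py 480 80 150 0.95 16|head -1
```

```text
t 45.7 p [476.2 104.9  80.8] jaw 2.54 deg  tilt [-0.0813 -0.0021] w 87.6 f [-0.7 -0.1 -0.2] q6 0.13
```

send_rows([
  [0, 0, 0, 0],
  [-8, 0, 0, 0],
  [-10, 0, 0, 0],
  [-10, 0, 0, 0],
  [-8, 0, 0, 0],
  [-4, 0, 0, 0],
  [0, 0, 0, 0],
  [32, 0, 0, 0],
  [32, 0, 0, 0],
  [0, 0, 0, 0],
])

```text
t: 46.52
ee_pos: [482.7, 106.2, 70.3]
orientation: [-0.027, 1.635, 0.031]
ft_force: [-0.2, -1.4, 0.4]
width: 87.6
```

```bash
python3 p.py 480 80 150 0.95 16|head -1
```

```text
t 46.5 p [482.7 106.2  70.3] jaw 2.13 deg  tilt [-0.0639  0.0012] w 87.6 f [-0.2 -1.4  0.4] q6 0.13
```

send_rows([
  [0, 0, 0, 0],
  [-8, 0, 0, 0],
  [-10, 0, 0, 0],
  [-10, 0, 0, 0],
  [-8, 0, 0, 0],
  [-4, 0, 0, 0],
  [0, 0, 0, 0],
  [32, 0, 0, 0],
  [32, 0, 0, 0],
  [0, 0, 0, 0],
])

```text
t: 47.35
ee_pos: [489.6, 107.7, 61.0]
orientation: [-0.025, 1.616, 0.033]
ft_force: [-1.0, -0.4, 0.1]
width: 87.9
```

send_rows([
  [0, 0, 0, 0],
  [-8, 0, 0, 0],
  [-10, 0, 0, 0],
  [-10, 0, 0, 0],
  [-10, 0, 0, 0],
  [-8, 0, 0, 0],
  [-4, 0, 0, 0],
  [32, 0, 0, 0],
  [32, 0, 0, 0],
  [0, 0, 0, 0],
])

```text
t: 48.18
ee_pos: [497.8, 109.3, 64.2]
orientation: [-0.022, 1.596, 0.036]
ft_force: [-0.7, -0.3, -0.4]
width: 87.8
```

```bash
python3 p.py 480 80 150 0.95 16|head -1
```

```text
t 48.2 p [497.8 109.3  64.2] jaw 2.11 deg  tilt [-0.0258  0.0083] w 87.8 f [-0.7 -0.3 -0.4] q6 0.13
```

send_rows([
  [0, -4, 0, 0],
  [-8, -4, 0, 0],
  [-10, -4, 0, 0],
  [-10, 0, 0, 0],
  [-10, 0, 0, 0],
  [-8, 0, 0, 0],
  [-4, 0, 0, 0],
  [32, 0, 0, 0],
  [32, 0, 0, 0],
  [0, 0, 0, 0],
])

```text
t: 49.02
ee_pos: [507.0, 96.5, 68.4]
orientation: [-0.019, 1.575, 0.037]
ft_force: [-1.0, 0.1, 0.1]
width: 88.0
```

send_rows([
  [-8, 0, 0, 0],
  [-12, 0, 0, 0],
  [-12, 0, 0, 0],
  [-12, 0, 0, 0],
  [-12, 0, 0, 0],
  [-12, 0, 0, 0],
  [-8, 0, 0, 0],
  [-4, 0, 0, 0],
  [0, 0, 0, 0],
])

```text
t: 49.77
ee_pos: [509.7, 95.9, 168.2]
orientation: [-0.018, 1.568, 0.038]
ft_force: [-0.1, -0.4, 0.4]
width: 87.6
```

```bash
python3 p.py 424.5 162 155 0.95 12
python3 - <<'E'
from m import *
def circ(q,c,z,r=28):
    A=ortho(q,*c,z,45,.2); return A
d=load('top');d['img']=cv2.imread('pics/top0.png')[...,::-1]
s=load('scene');s['img']=cv2.imread('pics/scene0.png')[...,::-1]
A=[];
for q in(d,s):
    for c in((425,162),(385,286)):
        im=ortho(q,*c,112,40,.2); cv2.circle(im,(200,200),140,(0,255,0),1); A.append(im)
cv2.imwrite('pics/cups.png',cv2.resize(np.vstack([np.hstack(A[:2]),np.hstack(A[2:])]),(600,600)))
E
```

```text
t 49.8 p [509.7  95.9 168.2] jaw 2.05 deg  tilt [0.0027 0.0128] w 87.6 f [-0.1 -0.4  0.4] q6 0.11
[[1.4, 6.9, -8.3, 0.0019], [1.4, 6.9, -8.3, 0.0019], [1.4, 6.9, -8.3, 0.0019], [1.4, 6.8, -8.3, 0.0019], [1.4, 6.8, -8.3, 0.0019], [1.4, 6.8, -8.3, 0.0019], [1.4, 6.8, -8.4, 0.0019], [1.4, 6.8, -8.4, 0.0019], [1.4, 6.8, -8.4, 0.0019], [1.4, 6.8, -8.4, 0.0019]]
```

View pics/cups.png

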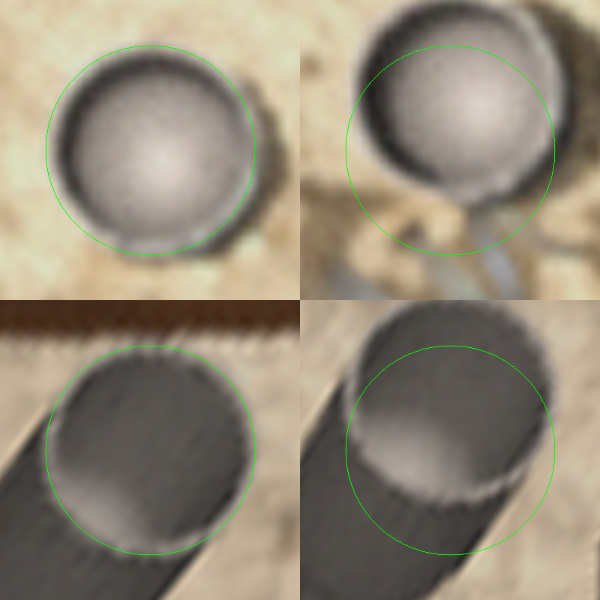

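send_rows([
  [0, 4, -5, 0.0019],
  [1.4, 6.9, -8.3, 0.0019],
  [1.4, 6.9, -8.3, 0.0019],
  [1.4, 6.8, -8.3, 0.0019],
  [1.4, 6.8, -8.3, 0.0019],
  [1.4, 6.8, -8.3, 0.0019],
  [1.4, 6.8, -8.4, 0.0019],
  [1.4, 6.8, -8.4, 0.0019],
  [1.4, 4, -5, 0.0019],
  [0, 0, 0, 0],
])

```text
t: 50.6
ee_pos: [428.4, 155.4, 154.4]
orientation: [-0.005, 1.574, 0.023]
ft_force: [0.9, 0.4, 0.3]
width: 88.0
```

```bash
python3 p.py 424.6 161.6 140 0.95 12
```

```text
t 50.6 p [428.4 155.4 154.4] jaw 1.03 deg  tilt [-0.0038  0.0111] w 88.0 f [0.9 0.4 0.3] q6 0.28
[[7.2, 3.0, -1.8, 0.0007], [7.2, 3.0, -1.8, 0.0007]]
```

send_rows([
  [6, 3.0, -1.8, 0],
  [4, 2.5, -1.5, 0],
  [0, 0, 0, 0],
  [0, 0, 0, 0],
])

```text
t: 50.93
ee_pos: [425.2, 162.0, 143.5]
orientation: [-0.006, 1.573, 0.024]
ft_force: [0.5, -0.4, 0.8]
width: 87.8
```

```bash
python3 p.py 424.6 161.6 78 0.95 8
python3 - <<'E'
from m import *
d=grab('scene','pics/s11.png')
cv2.imwrite('pics/s11c.png',cv2.resize(d['img'][180:330,230:400,::-1],None,fx=4,fy=4))
E
```

```text
t 50.9 p [425.2 162.  143.5] jaw 1.08 deg  tilt [-0.0027  0.0113] w 87.8 f [ 0.5 -0.4  0.8] q6 0.30
[[7.3, -0.1, -0.0, 0.0003], [7.3, -0.1, -0.0, 0.0003], [7.3, -0.1, -0.0, 0.0003], [7.3, -0.1, -0.0, 0.0003], [7.3, -0.1, -0.0, 0.0003], [7.3, -0.1, -0.0, 0.0003], [7.3, -0.1, -0.0, 0.0003], [7.3, -0.1, -0.0, 0.0003], [7.3, -0.1, -0.0, 0.0003]]
```

View pics/s11c.png

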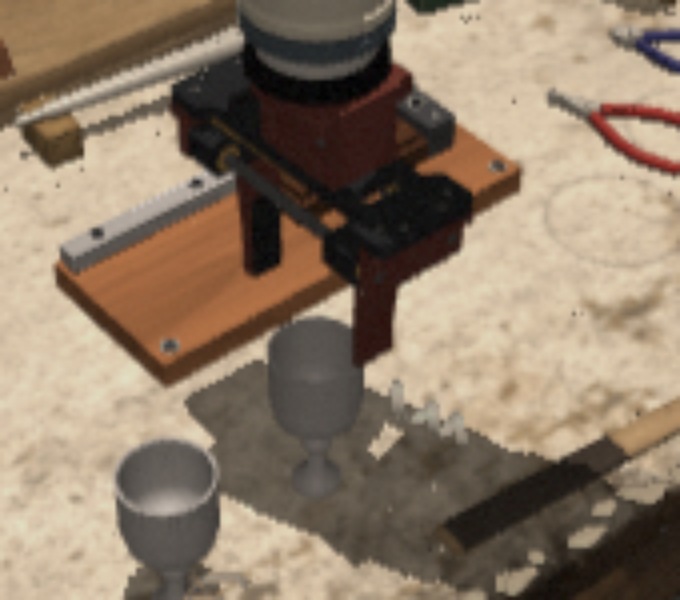

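send_rows([
  [7, 0, 0, 0],
  [7, 0, 0, 0],
  [7, 0, 0, 0],
  [7, 0, 0, 0],
  [7, 0, 0, 0],
  [6, 0, 0, 0],
  [4, 0, 0, 0],
  [0, 0, 0, 0],
])

```text
t: 51.65
ee_pos: [425.8, 161.6, 93.1]
orientation: [-0.004, 1.574, 0.022]
ft_force: [0.0, -0.0, 0.1]
width: 87.7
```

```bash
python3 p.py 424.6 161.6 78 0.95 8
```

```text
t 51.6 p [425.8 161.6  93.1] jaw 0.96 deg  tilt [-0.0031  0.011 ] w 87.7 f [ 0.  -0.   0.1] q6 0.30
[[7.5, -0.1, -0.6, 0.0], [7.5, -0.1, -0.6, 0.0]]
```

send_rows([
  [7, 0, -0.5, 0],
  [6, 0, -0.5, 0],
  [3, 0, 0, 0],
  [0, 0, 0, 0],
  [0, 0, 0, 0],
])

```text
t: 52.07
ee_pos: [424.7, 161.8, 75.1]
orientation: [-0.005, 1.574, 0.022]
ft_force: [-0.6, -0.0, 0.6]
width: 88.1
```

```bash
python3 p.py 424.6 161.6 76 0.95 8
```

```text
t 52.1 p [424.7 161.8  75.1] jaw 0.96 deg  tilt [-0.0033  0.0109] w 88.1 f [-0.6 -0.   0.6] q6 0.30
[[-0.9, -0.2, -0.1, 0.0002]]
```

send_rows([
  [0, 0, 0, 0],
  [0, 0, 0, 0],
  [0, 0, 0, 0],
  [0, 0, 0, 0],
  [0, 0, 0, 0],
  [0, 0, 0, 0],
  [0, 0, 0, 0],
], fingers=0)

```text
t: 52.65
ee_pos: [425.2, 162.0, 76.0]
orientation: [-0.004, 1.572, 0.022]
ft_force: [-0.5, -0.0, -2.9]
width: 55.5
```

```bash
python3 p.py 424.6 161.6 150 0.95 10
```

```text
t 52.6 p [425.2 162.   76. ] jaw 0.97 deg  tilt [-0.0017  0.0115] w 55.5 f [-0.5 -0.  -2.9] q6 0.30
[[-9.3, 0.1, -0.1, 0.0], [-9.3, 0.1, -0.1, 0.0], [-9.3, 0.1, -0.1, 0.0], [-9.3, 0.1, -0.1, 0.0], [-9.3, 0.1, -0.1, 0.0], [-9.3, 0.1, -0.1, 0.0], [-9.3, 0.1, -0.1, 0.0], [-9.3, 0.1, -0.1, 0.0]]
```

send_rows([
  [-3, 0, 0, 0],
  [-6, 0, 0, 0],
  [-9, 0, 0, 0],
  [-10, 0, 0, 0],
  [-10, 0, 0, 0],
  [-10, 0, 0, 0],
  [-10, 0, 0, 0],
  [-10, 0, 0, 0],
  [-6, 0, 0, 0],
  [-3, 0, 0, 0],
])

```text
t: 53.48
ee_pos: [424.0, 160.6, 160.8]
orientation: [-0.005, 1.574, 0.022]
ft_force: [-0.1, 0.0, -2.1]
width: 55.7
```

Run:
```python
from m import *
import p
d=grab('scene','pics/s12.png');t=grab('top','pics/t12.png')
A=[]
for q in(t,d):
    for c in((632,-52),(631,8)):
        im=ortho(q,*c,48,40,.2,np.deg2rad(.95)); cv2.circle(im,(200,200),92,(0,255,0),1); A.append(im)
cv2.imwrite('pics/pads.png',cv2.resize(np.vstack([np.hstack(A[:2]),np.hstack(A[2:])]),(600,600)))
p.plan([600,-52,190],.95,18)
```

```text
t 53.6 p [424.1 160.6 160.3] jaw 0.97 deg  tilt [-0.003   0.0109] w 55.7 f [ 0.2 -0.5 -1.5] q6 0.30
[[-2.0, -13.4, 10.8, 0.0], [-2.0, -13.4, 10.8, 0.0], [-2.0, -13.4, 10.8, 0.0], [-2.0, -13.4, 10.8, 0.0], [-2.0, -13.4, 10.8, 0.0], [-2.0, -13.4, 10.8, 0.0], [-2.0, -13.4, 10.8, 0.0], [-2.0, -13.4, 10.8, 0.0], [-2.0, -13.4, 10.8, 0.0], [-2.0, -13.4, 10.8, 0.0]]
[[-2.0, -13.4, 10.8, 0.0], [-2.0, -13.4, 10.8, 0.0], [-2.0, -13.4, 10.8, 0.0], [-2.0, -13.4, 10.8, 0.0], [-2.0, -13.4, 10.8, 0.0], [-2.0, -13.4, 10.8, 0.0]]
```

View pics/pads.png

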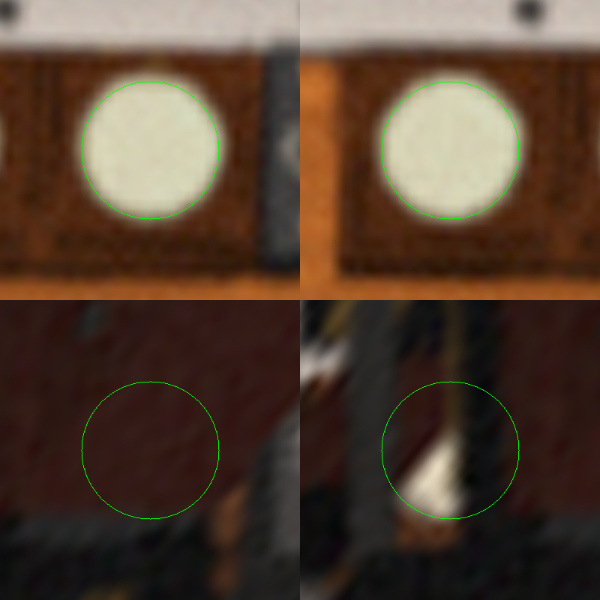

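View pics/s12.png

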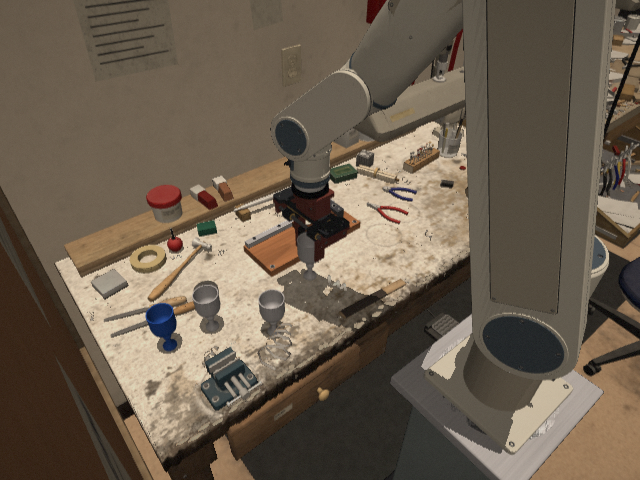

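send_rows([
  [-1, -5, 4, 0],
  [-2.0, -10, 8, 0],
  [-2.0, -13.4, 10.8, 0],
  [-2.0, -13.4, 10.8, 0],
  [-2.0, -13.4, 10.8, 0],
  [-2.0, -13.4, 10.8, 0],
  [-2.0, -13.4, 10.8, 0],
  [-2.0, -13.4, 10.8, 0],
  [-2.0, -13.4, 10.8, 0],
  [-2.0, -13.4, 10.8, 0],
])

```text
t: 54.42
ee_pos: [524.4, 32.7, 171.7]
orientation: [-0.011, 1.587, 0.024]
ft_force: [-0.3, 0.5, -1.7]
width: 55.2
```

```bash
python3 p.py 625 -52 175 .95 16
```

```text
t 54.4 p [524.4  32.7 171.7] jaw 1.28 deg  tilt [-0.0167  0.0086] w 55.2 f [-0.3  0.5 -1.7] q6 0.01
[[-0.6, -9.7, 11.0, 0.0006], [-0.6, -9.6, 11.0, 0.0006], [-0.6, -9.6, 11.0, 0.0006], [-0.6, -9.6, 11.0, 0.0006], [-0.6, -9.6, 11.0, 0.0006], [-0.6, -9.6, 11.0, 0.0006], [-0.6, -9.6, 11.0, 0.0006], [-0.6, -9.6, 11.0, 0.0006], [-0.6, -9.6, 11.0, 0.0006]]
```

send_rows([
  [-0.6, -8, 9, 0],
  [-0.6, -8, 9, 0],
  [-0.6, -8, 9, 0],
  [-0.6, -8, 9, 0],
  [-0.6, -8, 9, 0],
  [-0.6, -8, 9, 0],
  [-0.6, -8, 9, 0],
  [-0.6, -6, 7, 0],
  [0, -3, 3, 0],
  [0, 0, 0, 0],
])

```text
t: 55.25
ee_pos: [606.6, -39.2, 171.7]
orientation: [-0.009, 1.591, 0.023]
ft_force: [0.1, -0.7, -1.8]
width: 55.6
```

```bash
python3 p.py 632.6 -52 150 .95 16
```

```text
t 55.2 p [606.6 -39.2 171.7] jaw 1.17 deg  tilt [-0.0207  0.0084] w 55.6 f [ 0.1 -0.7 -1.8] q6 -0.11
[[7.0, -4.5, 8.7, 0.0013], [7.0, -4.5, 8.7, 0.0013], [7.0, -4.5, 8.8, 0.0013]]
```

send_rows([
  [-5, -2, 4, 0],
  [-8, -2, 4, 0],
  [-8, -2, 3, 0],
  [-8, 0, 3, 0],
  [-6, 0, 3, 0],
  [-3, 0, 3, 0],
  [0, 0, 0, 0],
  [28, 0, 0, 0],
  [28, 0, 0, 0],
  [0, 0, 0, 0],
])

```text
t: 56.08
ee_pos: [630.5, -43.7, 160.5]
orientation: [-0.011, 1.584, 0.024]
ft_force: [-1.1, 0.1, -3.6]
width: 55.6
```

```bash
python3 p.py 632.6 -52 150 .95 16
```

```text
t 56.1 p [630.5 -43.7 160.5] jaw 1.28 deg  tilt [-0.0129  0.0081] w 55.6 f [-1.1  0.1 -3.6] q6 -0.12
[[10.4, -8.4, 2.1, 0.0057]]
```

send_rows([
  [-5, -2, 0, 0.002],
  [-8, -2, 0, 0.002],
  [-8, -2, 0, 0],
  [-6, -1, 0, 0],
  [-3, 0, 0, 0],
  [0, 0, 0, 0],
  [28, 0, 0, 0],
  [28, 0, 0, 0],
  [0, 0, 0, 0],
  [0, 0, 0, 0],
])

```text
t: 56.92
ee_pos: [636.2, -52.1, 147.9]
orientation: [-0.009, 1.569, 0.019]
ft_force: [-0.2, -0.0, -2.0]
width: 55.9
```

```bash
python3 p.py 632.6 -52 135 .95 16
```

```text
t 56.9 p [636.2 -52.1 147.9] jaw 1.01 deg  tilt [0.002  0.0066] w 55.9 f [-0.2 -0.  -2. ] q6 -0.13
[[12.9, 0.0, -3.7, 0.001]]
```

send_rows([
  [4, 0, -1.5, 0],
  [4, 0, -1.5, 0],
  [4, 0, -0.5, 0],
  [2, 0, 0, 0],
  [0, 0, 0, 0],
  [0, 0, 0, 0],
])

```text
t: 57.42
ee_pos: [634.6, -52.2, 137.6]
orientation: [-0.009, 1.563, 0.019]
ft_force: [0.1, -0.6, -1.9]
width: 55.6
```

```bash
python3 p.py 632.6 -52 125 .95 16
```

```text
t 57.4 p [634.6 -52.2 137.6] jaw 1.01 deg  tilt [0.0075 0.0061] w 55.6 f [ 0.1 -0.6 -1.9] q6 -0.13
[[12.6, 0.1, -2.1, 0.0011]]
```

send_rows([
  [3, 0, -1, 0],
  [3, 0, -0.7, 0],
  [3, 0, 0, 0],
  [1, 0, 0, 0],
  [0, 0, 0, 0],
  [0, 0, 0, 0],
])

```text
t: 57.92
ee_pos: [633.2, -52.2, 127.0]
orientation: [-0.009, 1.562, 0.019]
ft_force: [0.2, 0.2, -1.7]
width: 55.5
```

```bash
python3 p.py 632.6 -52 124 .95 16
python3 - <<'E'
from m import *
d=grab('scene','pics/s13.png')
cv2.imwrite('pics/s13c.png',cv2.resize(d['img'][150:250,280:380,::-1],None,fx=6,fy=6,interpolation=cv2.INTER_CUBIC))
E
```

```text
t 57.9 p [633.2 -52.2 127. ] jaw 1.01 deg  tilt [0.0083 0.006 ] w 55.5 f [ 0.2  0.2 -1.7] q6 -0.13
[[3.0, 0.2, -0.6, 0.0011]]
```

View pics/s13c.png

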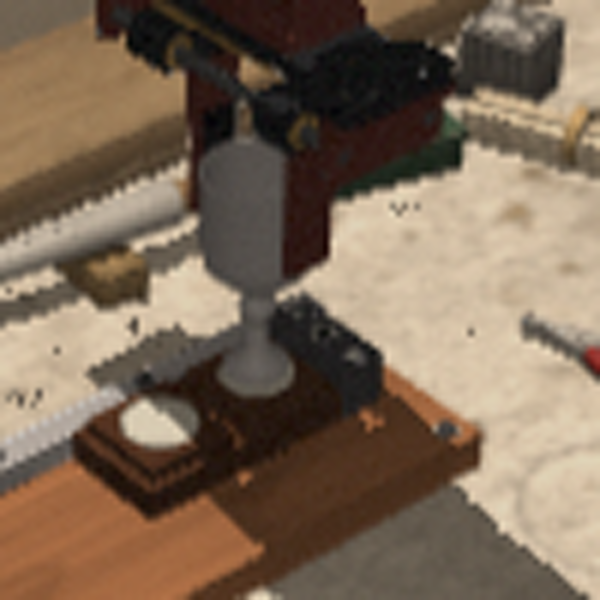

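Cup is centred over plinth 1's pad. I'll lower slowly until contact.

send_rows([
  [1, 0, -0.5, 0],
  [1, 0, 0, 0],
  [0.7, 0, 0, 0],
  [0, 0, 0, 0],
])

```text
t: 58.3
ee_pos: [632.9, -52.2, 124.3]
orientation: [-0.009, 1.562, 0.018]
ft_force: [-0.4, -1.1, -2.3]
width: 55.8
```

send_rows([
  [1, 0, 0, 0],
  [0.7, 0, 0, 0],
  [0.5, 0, 0, 0],
])

```text
t: 58.55
ee_pos: [633.1, -52.3, 124.1]
orientation: [-0.01, 1.562, 0.018]
ft_force: [-1.2, -0.0, 1.3]
width: 55.7
```

send_rows([
  [0.3, 0, 0, 0],
  [0.2, 0, 0, 0],
])

```text
t: 58.72
ee_pos: [633.1, -52.3, 124.1]
orientation: [-0.009, 1.562, 0.018]
ft_force: [-1.2, 0.1, 0.8]
width: 55.8
```

send_rows([
  [0, 0, 0, 0],
  [0, 0, 0, 0],
  [0, 0, 0, 0],
  [0, 0, 0, 0],
  [0, 0, 0, 0],
], fingers=0.85)

```text
t: 59.13
ee_pos: [634.5, -52.4, 124.3]
orientation: [-0.01, 1.559, 0.018]
ft_force: [0.1, -0.0, -0.2]
width: 74.2
```

```bash
python3 p.py 632.6 -52 124 .95 16
python3 - <<'E'
from m import *
d=grab('scene','pics/s14.png')
cv2.imwrite('pics/s14c.png',cv2.resize(d['img'][150:250,280:380,::-1],None,fx=6,fy=6,interpolation=cv2.INTER_CUBIC))
E
```

```text
t 59.1 p [634.5 -52.4 124.3] jaw 1.02 deg  tilt [0.0121 0.0055] w 74.2 f [ 0.1 -0.  -0.2] q6 -0.13
[[0.3, 0.4, -1.9, 0.0012]]
```

View pics/s14c.png

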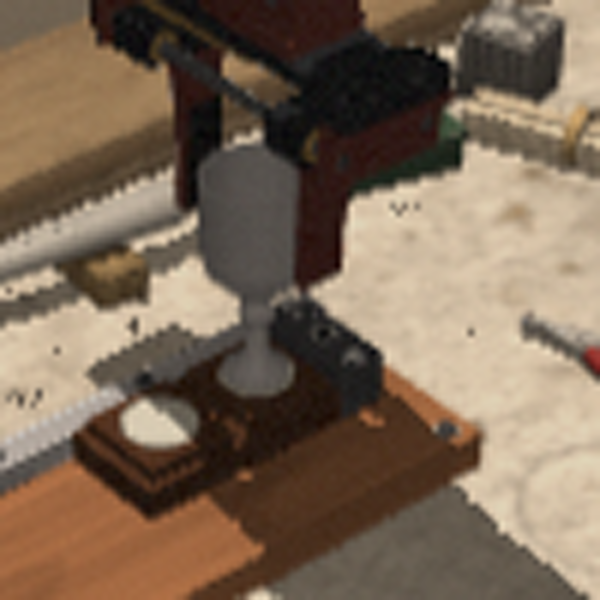

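send_rows([
  [0, 0, -1, 0],
  [-3, 0, -0.5, 0],
  [-6, 0, 0, 0],
  [-8, 0, 0, 0],
  [-8, 0, 0, 0],
  [-8, 0, 0, 0],
  [-8, 0, 0, 0],
  [-5, 0, 0, 0],
  [-2, 0, 0, 0],
  [0, 0, 0, 0],
], fingers=1)

```text
t: 60.02
ee_pos: [633.2, -52.9, 179.5]
orientation: [-0.01, 1.555, 0.018]
ft_force: [0.2, 0.7, 1.2]
width: 87.7
```

```bash
python3 p.py 560 20 200 .95 14
```

```text
t 60.0 p [633.2 -52.9 179.5] jaw 1.02 deg  tilt [0.0153 0.0051] w 87.7 f [0.2 0.7 1.2] q6 -0.13
[[-2.7, 9.3, -8.9, 0.0001], [-2.7, 9.3, -8.9, 0.0001], [-2.7, 9.3, -8.9, 0.0001], [-2.7, 9.3, -8.9, 0.0001], [-2.7, 9.3, -8.9, 0.0001], [-2.7, 9.3, -8.9, 0.0001], [-2.7, 9.3, -8.9, 0.0001], [-2.7, 9.3, -8.9, 0.0001]]
```

send_rows([
  [-4, 5, -4, 0],
  [-4, 12, -9, 0],
  [-2, 14, -11, 0],
  [0, 14.5, -11, 0],
  [0, 14.5, -11, 0],
  [0, 14.5, -11, 0],
  [0, 14.5, -11, 0],
  [0, 14.5, -11, 0],
  [0, 14.5, -11, 0],
  [0, 14.5, -11, 0],
])

```text
t: 60.85
ee_pos: [517.9, 86.8, 188.5]
orientation: [-0.007, 1.561, 0.016]
ft_force: [0.1, 0.7, -0.1]
width: 88.0
```

```bash
python3 p.py 400 280 165 .95 18
```

```text
t 60.9 p [517.9  86.8 188.5] jaw 0.83 deg  tilt [0.0102 0.0057] w 88.0 f [ 0.1  0.7 -0.1] q6 0.12
[[1.8, 15.0, -8.9, -0.0002], [1.8, 15.0, -8.9, -0.0002], [1.8, 15.0, -8.9, -0.0002], [1.8, 15.0, -8.9, -0.0002], [1.8, 15.0, -8.9, -0.0002], [1.8, 15.0, -8.9, -0.0002], [1.8, 15.0, -8.9, -0.0002], [1.8, 15.0, -8.9, -0.0002], [1.8, 15.0, -8.9, -0.0002], [1.8, 15.0, -8.8, -0.0002]]
[[1.8, 15.0, -8.8, -0.0002], [1.8, 15.0, -8.8, -0.0002], [1.8, 15.0, -8.8, -0.0002]]
```

send_rows([
  [1.8, 15.0, -8.9, 0],
  [1.8, 15.0, -8.9, 0],
  [1.8, 15.0, -8.9, 0],
  [1.8, 15.0, -8.9, 0],
  [1.8, 15.0, -8.9, 0],
  [1.8, 15.0, -8.9, 0],
  [1.8, 15.0, -8.9, 0],
  [1, 15.0, -8.9, 0],
  [0, 12, -8, 0],
  [0, 8, -5, 0],
])

```text
t: 61.68
ee_pos: [411.5, 236.4, 173.9]
orientation: [-0.011, 1.569, 0.018]
ft_force: [-0.1, 0.4, -0.3]
width: 87.6
```

send_rows([
  [0, 5, -3, 0],
  [0, 2, 0, 0],
  [0, 0, 0, 0],
])

```text
t: 61.93
ee_pos: [405.2, 245.2, 174.0]
orientation: [-0.014, 1.57, 0.021]
ft_force: [0.4, -0.2, -0.6]
width: 88.0
```

```bash
python3 p.py 398 285 150 .95 18
python3 - <<'E'
from m import *
d=grab('scene','pics/s15.png')
t=grab('top','pics/t15.png')
cv2.imwrite('pics/s15c.png',np.hstack([cv2.resize(d['img'][220:360,140:300,::-1],(460,400)),cv2.resize(d['img'][150:250,280:360,::-1],(320,400))]))
E
```

```text
t 61.9 p [405.2 245.2 174. ] jaw 1.29 deg  tilt [0.0007 0.0043] w 88.0 f [ 0.4 -0.2 -0.6] q6 0.49
[[8.1, 13.3, -2.1, 0.002], [8.1, 13.3, -2.1, 0.002], [8.1, 13.3, -2.2, 0.002]]
```

View pics/s15c.png

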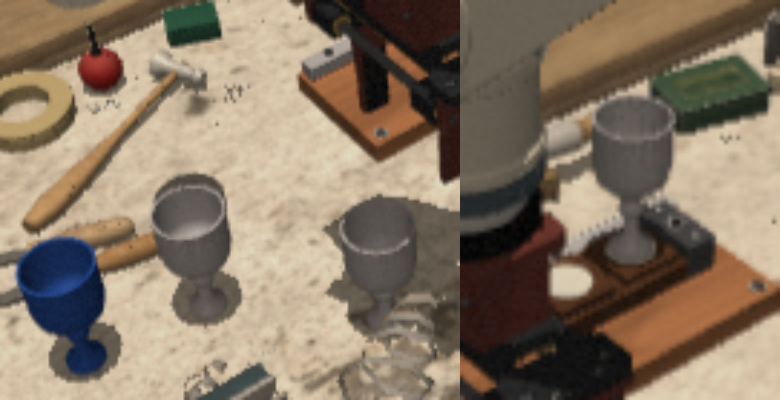

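View pics/t15.png

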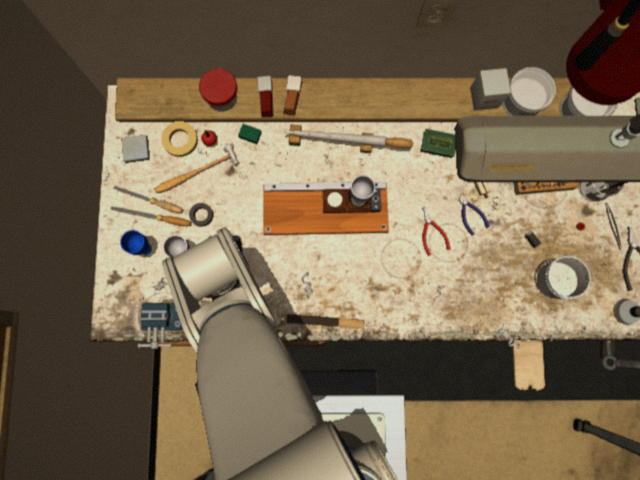

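send_rows([
  [3, 10, -2, 0],
  [6, 11, -2, 0.002],
  [5, 9, -2, 0.002],
  [4, 5, -1, 0.002],
  [0, 0, 0, 0],
  [0, 0, 0, 0],
])

```text
t: 62.53
ee_pos: [398.4, 282.3, 153.6]
orientation: [-0.006, 1.57, 0.012]
ft_force: [-0.8, -0.5, 0.3]
width: 87.7
```

```bash
python3 p.py 398 285 145 .95 18
python3 - <<'E'
from m import *
t=load('top')
for c,z in(((632.8,-52.3),160),):
    im=ortho(t,*c,z,40,.2); cv2.circle(im,(200,200),140,(0,255,0),1); cv2.imwrite('pics/c1t.png',im)
E
```

```text
t 62.5 p [398.4 282.3 153.6] jaw 0.67 deg  tilt [0.0006 0.004 ] w 87.7 f [-0.8 -0.5  0.3] q6 0.58
[[8.6, 2.7, -0.4, -0.0049]]
```

View pics/c1t.png

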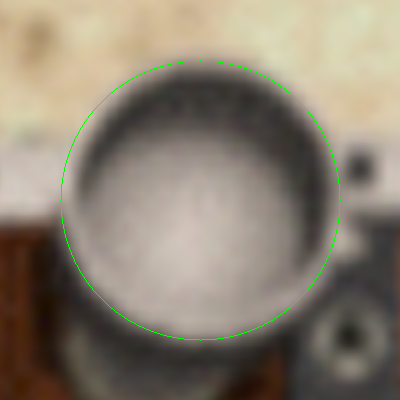

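send_rows([
  [6, 2, -0.4, -0.005],
  [6, 0, 0, 0],
  [7, 0, 0, 0],
  [7, 0, 0, 0],
  [7, 0, 0, 0],
  [7, 0, 0, 0],
  [7, 0, 0, 0],
  [4, 0, 0, 0],
  [0, 0, 0, 0],
])

```text
t: 63.28
ee_pos: [397.6, 283.5, 96.3]
orientation: [-0.011, 1.572, 0.015]
ft_force: [-0.7, -0.6, -0.2]
width: 87.9
```

```bash
python3 p.py 398 284.5 76 .95 18
python3 - <<'E'
from m import *
d=grab('scene','pics/s16.png')
cv2.imwrite('pics/s16c.png',cv2.resize(d['img'][220:360,200:340,::-1],(560,560)))
E
```

```text
t 63.3 p [397.6 283.5  96.3] jaw 0.95 deg  tilt [-0.0009  0.0027] w 87.9 f [-0.7 -0.6 -0.2] q6 0.57
[[10.1, 0.5, 0.2, -0.0], [10.1, 0.5, 0.2, -0.0]]
```

View pics/s16c.png

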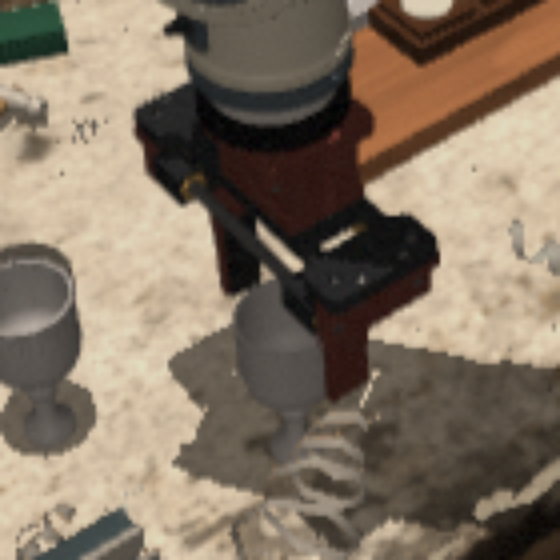

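send_rows([
  [6, 0.5, 0.2, 0],
  [6, 0.5, 0.2, 0],
  [4, 0, 0, 0],
  [2, 0, 0, 0],
  [0, 0, 0, 0],
  [0, 0, 0, 0],
])

```text
t: 63.83
ee_pos: [398.7, 285.2, 77.3]
orientation: [-0.01, 1.57, 0.016]
ft_force: [-0.5, -0.2, -0.5]
width: 87.8
```

```bash
python3 p.py 398 284.5 76 .95 18
```

```text
t 63.8 p [398.7 285.2  77.3] jaw 0.95 deg  tilt [0.0006 0.0037] w 87.8 f [-0.5 -0.2 -0.5] q6 0.57
[[1.3, -0.7, -0.8, 0.0]]
```

send_rows([
  [1, -0.6, -0.7, 0],
  [0, 0, 0, 0],
])

```text
t: 64.0
ee_pos: [398.1, 284.6, 76.3]
orientation: [-0.01, 1.57, 0.016]
ft_force: [-0.3, 0.2, -0.1]
width: 87.9
```

send_rows([
  [0, 0, 0, 0],
  [0, 0, 0, 0],
  [0, 0, 0, 0],
  [0, 0, 0, 0],
  [0, 0, 0, 0],
  [0, 0, 0, 0],
  [0, 0, 0, 0],
], fingers=0)

```text
t: 64.58
ee_pos: [398.5, 284.9, 77.0]
orientation: [-0.009, 1.568, 0.017]
ft_force: [-0.6, -0.5, 0.0]
width: 55.8
```

```bash
python3 p.py 398 284.5 76 .95 18
```

```text
t 64.6 p [398.5 284.9  77. ] jaw 0.95 deg  tilt [0.0022 0.0048] w 55.8 f [-0.6 -0.5  0. ] q6 0.57
[[1.0, -0.4, -0.6, 0.0]]
```

send_rows([
  [-3, 0, 0, 0],
  [-6, 0, 0, 0],
  [-9, 0, 0, 0],
  [-10, 0, 0, 0],
  [-10, 0, 0, 0],
  [-10, 0, 0, 0],
  [-10, 0, 0, 0],
  [-10, 0, 0, 0],
  [-9, 0, 0, 0],
  [-6, 0, 0, 0],
])

```text
t: 65.42
ee_pos: [397.6, 283.9, 169.3]
orientation: [-0.009, 1.569, 0.017]
ft_force: [0.1, -1.1, -1.7]
width: 55.7
```

```bash
python3 p.py 600 40 175 .95 15
```

```text
t 65.4 p [397.6 283.9 169.3] jaw 0.95 deg  tilt [0.0019 0.0046] w 55.7 f [ 0.1 -1.1 -1.7] q6 0.58
[[-0.3, -11.2, 9.0, 0.0], [-0.3, -11.2, 9.0, 0.0], [-0.3, -11.2, 9.0, 0.0], [-0.3, -11.2, 9.0, 0.0], [-0.3, -11.2, 9.0, 0.0], [-0.3, -11.2, 9.0, 0.0], [-0.3, -11.2, 9.0, 0.0], [-0.3, -11.2, 9.0, 0.0], [-0.3, -11.2, 9.0, 0.0], [-0.3, -11.2, 9.0, 0.0]]
[[-0.3, -11.2, 9.0, 0.0], [-0.3, -11.2, 9.0, 0.0], [-0.3, -11.2, 9.0, 0.0], [-0.3, -11.2, 9.0, 0.0], [-0.3, -11.2, 9.0, 0.0], [-0.3, -11.2, 9.0, 0.0], [-0.3, -11.2, 9.0, 0.0], [-0.3, -11.2, 9.0, 0.0], [-0.3, -11.2, 9.0, 0.0], [-0.3, -11.2, 9.0, 0.0]]
[[-0.3, -11.2, 9.0, 0.0], [-0.3, -11.2, 9.0, 0.0]]
```

send_rows([
  [0, -4, 3, 0],
  [0, -8, 6, 0],
  [-0.3, -11.2, 9.0, 0],
  [-0.3, -11.2, 9.0, 0],
  [-0.3, -11.2, 9.0, 0],
  [-0.3, -11.2, 9.0, 0],
  [-0.3, -11.2, 9.0, 0],
  [-0.3, -11.2, 9.0, 0],
  [-0.3, -11.2, 9.0, 0],
  [-0.3, -11.2, 9.0, 0],
])

```text
t: 66.25
ee_pos: [484.0, 175.0, 170.7]
orientation: [-0.013, 1.571, 0.019]
ft_force: [-0.3, 0.3, -2.1]
width: 56.1
```

send_rows([
  [-0.3, -11.2, 9.0, 0],
  [-0.3, -11.2, 9.0, 0],
  [-0.3, -11.2, 9.0, 0],
  [-0.3, -11.2, 9.0, 0],
  [-0.3, -11.2, 9.0, 0],
  [-0.3, -9, 8, 0],
  [0, -6, 6, 0],
  [0, -3, 3, 0],
  [0, 0, 0, 0],
])

```text
t: 67.0
ee_pos: [550.9, 88.4, 166.6]
orientation: [-0.011, 1.58, 0.012]
ft_force: [0.1, 0.5, -1.7]
width: 55.7
```

```bash
python3 p.py 625 25 180 .95 15
```

```text
t 67.0 p [550.9  88.4 166.6] jaw 0.85 deg  tilt [-0.0097  0.0004] w 55.7 f [ 0.1  0.5 -1.7] q6 0.12
[[-2.0, -9.2, 10.4, -0.0003], [-2.0, -9.2, 10.4, -0.0003], [-2.0, -9.2, 10.4, -0.0003], [-2.0, -9.2, 10.4, -0.0003], [-2.0, -9.2, 10.4, -0.0003], [-2.0, -9.2, 10.4, -0.0003], [-2.0, -9.2, 10.4, -0.0003]]
```

send_rows([
  [-2, -5, 6, 0],
  [-3, -8, 9, 0],
  [-3, -8, 9, 0],
  [-3, -8, 9, 0],
  [-3, -8, 9, 0],
  [-3, -8, 9, 0],
  [-2, -6, 7, 0],
  [0, -3, 4, 0],
  [0, 0, 0, 0],
])

```text
t: 67.75
ee_pos: [621.0, 30.3, 187.3]
orientation: [-0.013, 1.579, 0.013]
ft_force: [0.8, 0.3, -2.2]
width: 56.1
```

```bash
python3 p.py 632 12 150 .95 15
```

```text
t 67.8 p [621.   30.3 187.3] jaw 0.94 deg  tilt [-0.0086  0.0002] w 56.1 f [ 0.8  0.3 -2.2] q6 0.01
[[12.4, -6.2, 3.7, -0.0001], [12.4, -6.2, 3.7, -0.0001], [12.4, -6.2, 3.7, -0.0001]]
```

send_rows([
  [22, -2, 2, 0],
  [22, -2, 2, 0],
  [0, 0, 0, 0],
  [0, 0, 0, 0],
])

```text
t: 68.08
ee_pos: [625.6, 26.1, 143.1]
orientation: [-0.012, 1.578, 0.013]
ft_force: [-0.6, -0.3, -1.3]
width: 55.9
```

```bash
python3 p.py 632 12 145 .95 6
```

```text
t 68.1 p [625.6  26.1 143.1] jaw 0.89 deg  tilt [-0.0072  0.0007] w 55.9 f [-0.6 -0.3 -1.3] q6 0.01
[[-0.7, -4.7, 2.1, -0.0003], [-0.7, -4.7, 2.1, -0.0003], [-0.7, -4.7, 2.0, -0.0003]]
```

send_rows([
  [0, -4, 2, 0],
  [0, -4, 2, 0],
  [0, -4, 1.5, 0],
  [0, -2, 0.5, 0],
  [0, 0, 0, 0],
  [0, 0, 0, 0],
])

```text
t: 68.58
ee_pos: [633.6, 11.4, 147.2]
orientation: [-0.012, 1.574, 0.014]
ft_force: [1.1, -0.4, -1.1]
width: 55.8
```

```bash
python3 p.py 632 7.9 135 .95 6
python3 - <<'E'
from m import *
d=grab('scene','pics/s17.png')
cv2.imwrite('pics/s17c.png',cv2.resize(d['img'][150:250,270:370,::-1],None,fx=6,fy=6,interpolation=cv2.INTER_CUBIC))
E
```

```text
t 68.6 p [633.6  11.4 147.2] jaw 0.94 deg  tilt [-0.0034  0.0008] w 55.8 f [ 1.1 -0.4 -1.1] q6 -0.02
[[4.1, -1.1, -0.5, -0.0001], [4.1, -1.1, -0.5, -0.0001], [4.1, -1.1, -0.5, -0.0001]]
```

View pics/s17c.png

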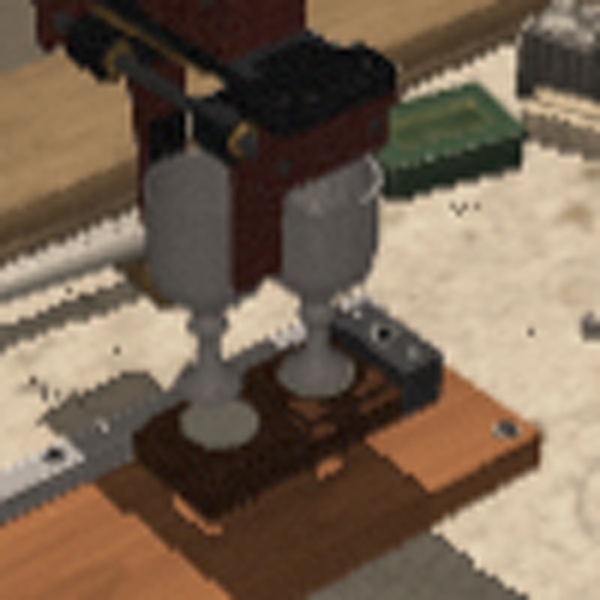

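send_rows([
  [3, -1, -0.5, 0],
  [3, -1, -0.5, 0],
  [3, -0.7, -0.4, 0],
  [3, -0.3, 0, 0],
  [2, 0, 0, 0],
  [0, 0, 0, 0],
  [0, 0, 0, 0],
])

```text
t: 69.22
ee_pos: [631.4, 8.5, 131.4]
orientation: [-0.012, 1.575, 0.014]
ft_force: [0.4, 0.1, -2.7]
width: 55.6
```

```bash
python3 p.py 632 7.9 125 .95 6
python3 - <<'E'
from m import *
d=grab('scene','pics/s18.png')
s=d
u0,v0,sc=280,190,12
im=cv2.resize(d['img'][v0:v0+45,u0:u0+60,::-1],None,fx=sc,fy=sc,interpolation=cv2.INTER_CUBIC)
th=np.linspace(0,6.283,60)
for r,z,c,col in((18.5,48,(632,7.5),(0,255,0)),(15.5,52,(632,7.5),(255,0,255)),(15.5,50,(632.8,-52.3),(255,0,255))):
    uv=((proj(d,np.c_[c[0]+r*np.cos(th),c[1]+r*np.sin(th),0*th+z])-[u0,v0]+.5)*sc).astype(int)
    cv2.polylines(im,[uv],True,col,1)
cv2.imwrite('pics/s18c.png',im)
E
```

```text
t 69.2 p [631.4   8.5 131.4] jaw 0.96 deg  tilt [-0.0043  0.0009] w 55.6 f [ 0.4  0.1 -2.7] q6 -0.02
[[3.2, -0.3, 0.3, 0.0001], [3.2, -0.3, 0.3, 0.0001]]
```

View pics/s18c.png

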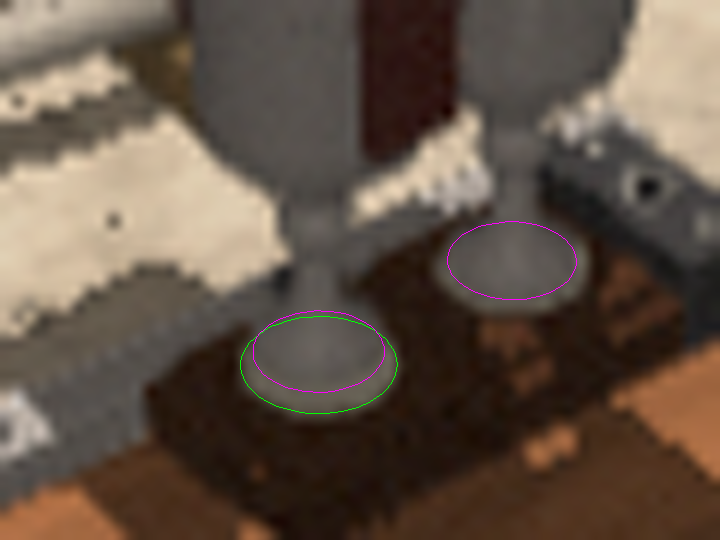

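send_rows([
  [2, -0.3, 0.3, 0],
  [1.5, -0.3, 0.2, 0],
  [1, 0, 0, 0],
  [1, 0, 0, 0],
  [0, 0, 0, 0],
])

```text
t: 69.68
ee_pos: [632.3, 7.9, 125.6]
orientation: [-0.013, 1.574, 0.014]
ft_force: [-1.5, -0.9, -1.7]
width: 56.2
```

send_rows([
  [0.7, 0, 0, 0],
  [0.7, 0, 0, 0],
  [0, 0, 0, 0],
])

```text
t: 69.93
ee_pos: [632.5, 7.9, 125.2]
orientation: [-0.013, 1.574, 0.014]
ft_force: [-1.2, -0.5, -1.9]
width: 55.7
```

send_rows([
  [0.8, 0, 0, 0],
  [0.8, 0, 0, 0],
  [0.8, 0, 0, 0],
])

```text
t: 70.18
ee_pos: [632.9, 7.8, 124.9]
orientation: [-0.013, 1.573, 0.014]
ft_force: [-2.3, 0.1, 6.7]
width: 55.7
```

send_rows([
  [0.7, 0, 0, 0],
  [0.5, 0, 0, 0],
  [0.2, 0, 0, 0],
])

```text
t: 70.43
ee_pos: [632.8, 7.8, 125.0]
orientation: [-0.013, 1.573, 0.014]
ft_force: [-0.8, -0.7, 1.5]
width: 55.4
```

Contact is light and steady. Release gently.

send_rows([
  [0, 0, 0, 0],
  [0, 0, 0, 0],
  [0, 0, 0, 0],
  [0, 0, 0, 0],
  [0, 0, 0, 0],
], fingers=0.85)

```text
t: 70.85
ee_pos: [633.6, 7.9, 124.5]
orientation: [-0.013, 1.571, 0.014]
ft_force: [0.2, -0.1, 0.4]
width: 74.5
```

```bash
python3 p.py 632 7.9 125 .95 6
python3 - <<'E'
from m import *
d=grab('scene','pics/s19.png')
cv2.imwrite('pics/s19c.png',cv2.resize(d['img'][150:250,270:370,::-1],None,fx=6,fy=6,interpolation=cv2.INTER_CUBIC))
E
```

```text
t 70.8 p [633.6   7.9 124.5] jaw 0.98 deg  tilt [-0.0005  0.0007] w 74.5 f [ 0.2 -0.1  0.4] q6 -0.02
[[-0.5, 0.1, -1.6, 0.0005]]
```

View pics/s19c.png

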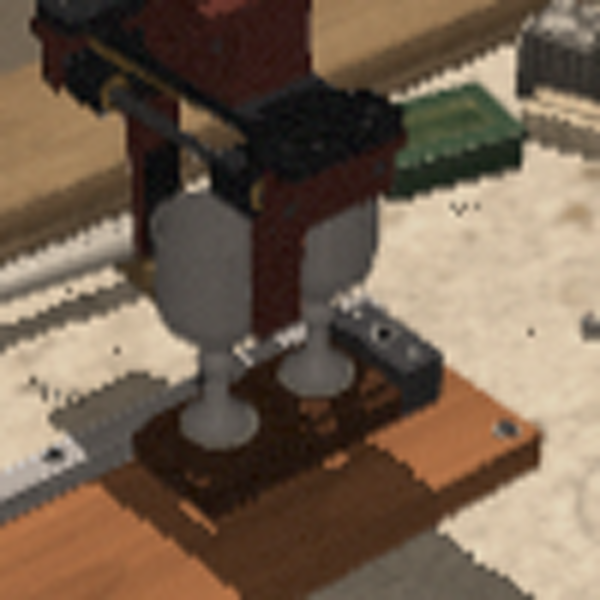

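send_rows([
  [0, 0, -0.8, 0],
  [-3, 0, -0.5, 0],
  [-6, 0, 0, 0],
  [-8, 0, 0, 0],
  [-8, 0, 0, 0],
  [-8, 0, 0, 0],
  [-8, 0, 0, 0],
  [-6, 0, 0, 0],
  [-3, 0, 0, 0],
  [0, 0, 0, 0],
], fingers=1)

```text
t: 71.73
ee_pos: [633.1, 7.8, 181.7]
orientation: [-0.013, 1.568, 0.014]
ft_force: [-0.7, 0.4, -0.4]
width: 88.1
```

send_rows([
  [-8, 0, 0, 0],
  [-8, 0, 0, 0],
  [-8, 5, -5, 0],
  [-4, 9, -10, 0],
  [0, 9, -12, 0],
  [0, 9, -12, 0],
  [0, 9, -12, 0],
  [0, 9, -12, 0],
  [0, 9, -12, 0],
  [0, 9, -12, 0],
])

```text
t: 72.57
ee_pos: [537.5, 79.3, 214.0]
orientation: [-0.01, 1.568, 0.013]
ft_force: [-0.1, -0.5, 0.6]
width: 87.7
```

send_rows([
  [0, 9, -12, 0],
  [0, 9, -12, 0],
  [0, 9, -12, 0],
  [0, 9, -12, 0],
  [0, 6, -8, 0],
  [0, 3, -4, 0],
  [0, 0, 0, 0],
])

```text
t: 73.15
ee_pos: [465.6, 129.8, 215.1]
orientation: [-0.013, 1.569, 0.016]
ft_force: [0.7, -0.1, 0.4]
width: 87.6
```

Run:
```python
from m import *
import p
p.plan([450,160,220],.95)
t=grab('top','pics/t20.png');d=grab('scene','pics/s20.png')
A=[]
for c in((632.8,-52.3),(632,7.5)):
    im=ortho(t,*c,160,40,.2); cv2.circle(im,(200,200),140,(0,255,0),1); A.append(im)
cv2.imwrite('pics/f.png',np.hstack(A))
```

```text
t 73.2 p [465.6 129.8 215.1] jaw 1.05 deg  tilt [0.0013 0.002 ] w 87.6 f [ 0.7 -0.1  0.4] q6 0.23
[[-2.5, 15.2, -7.5, 0.0009], [-2.5, 15.2, -7.5, 0.0009]]
```

View pics/f.png

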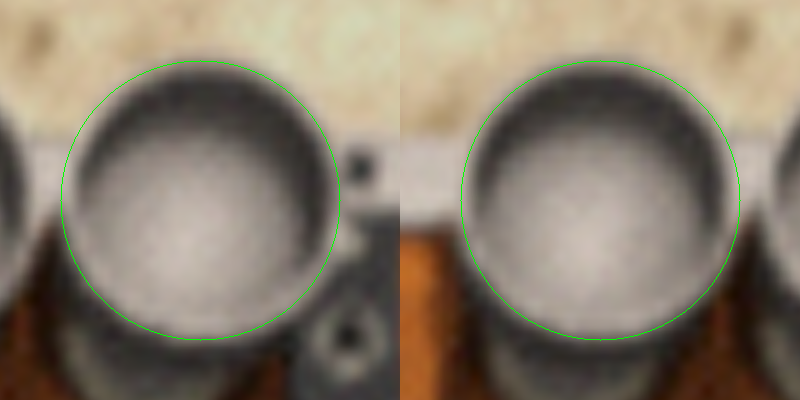

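View pics/t20.png

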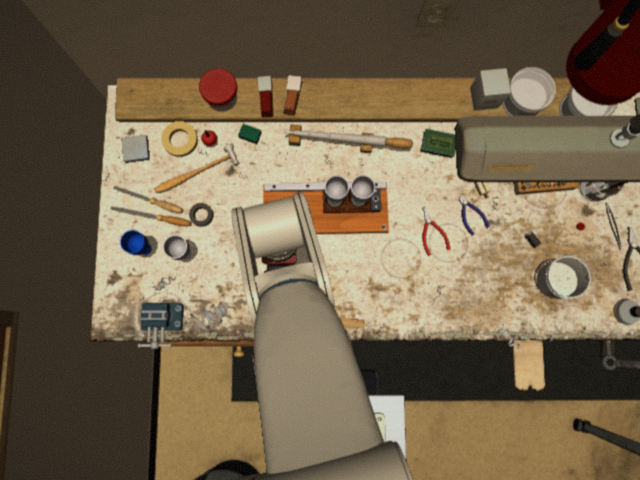

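View pics/s20.png

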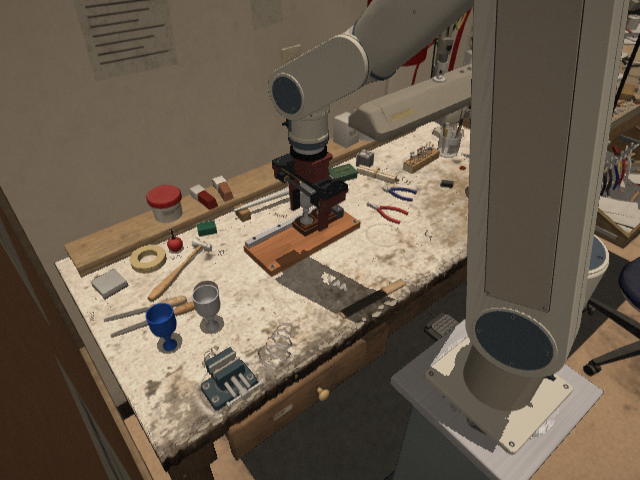

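Run:
```python
from m import *
t=load('top')
a=np.deg2rad(.95)
im=ortho(t,630,-25,40,75,.25,a)
cv2.imwrite('pics/f2.png',im)
```

```text
(no output)
```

View pics/f2.png

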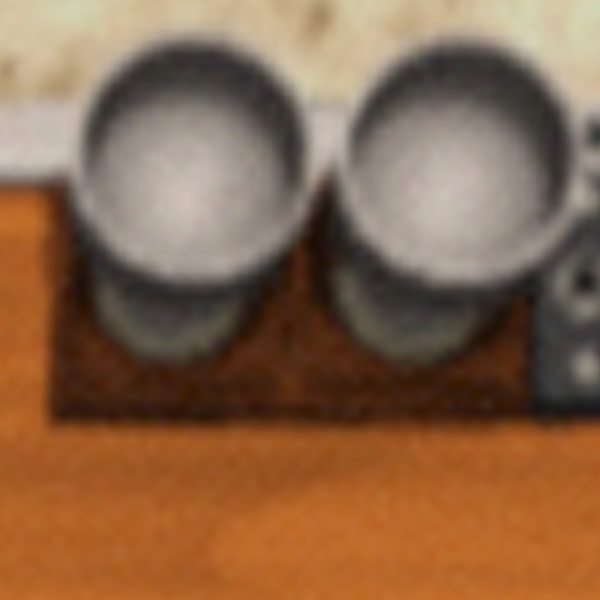

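The top view shows the two plinths flush with each other, the rail and the stop, with both cups upright. Handing in.

```bash
python3 -c "
from h import *
print(ctrl.close_job())"
```

```text
the job is handed in; nothing more can be done
None
```

The job is done and handed in at about 73 s of the 210 s allowed.

- **End stop:** it is fully home in the keyed slot. The tool stopped 26.6 mm above the bench where 26.5 mm was expected, and the block's outline matched the scene picture.
- **Plinths:** two were present. Both were pushed against the back rail and along it to the stop, each against the next. The pushing contacts came 60.0 mm apart along the row, and the top view shows no gaps.
- **Cups:** one stands upright in the middle of each plinth. Seen from above, each rim lies within about 1 mm of its pad centre, and both cups were still standing in the last pictures.
- **Left alone:** the third pewter cup, the blue look-alike, the tape and the tools were not touched.

- **Tool tilt:** the tool drifted up to about 4.5° off vertical during moves. I brought it back before handling the cups, so the cup tilt at release was well under 1°.
- **Camera disagreement:** the two cameras differed by 1–3 mm on some positions. Contact forces and close-up pictures decided the final placing.
- **No knock seen:** neither the stop nor a plinth had clearly shifted when I looked again before gripping it.

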